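Load the substrate moisture meter and hold its lid down

ROBOT

A 6-joint arm with a two-finger parallel gripper is mounted at the origin on the work surface. World frame = base frame: x ahead of the robot, y to its left, z up, the work surface at z = 0. Lengths are in m, angles in degrees, forces in N, time in s.
With the tool pointing down it reaches from about 0.35 to 0.875 m from the base axis. Payload 4.2 kg.
Tool frame: the origin (TCP) lies on the centre line of the jaws, within the pads' length; the fingertips stand 8 mm ahead of it and the grasp point (between the pads) lies 11 mm behind it; z points along the fingers, y is the direction in which the jaws open and shut (so a half turn about z gives the same grasp; the last joint's range is limited). The gripper opens to 87 mm and grips with 3 to 60 N. Pads are 19 mm wide; open, the fingers measure 117 mm over their backs; the gripper's body (75 mm by 190 mm) begins 51 mm behind the grasp point.
Start: joints at [14.817, 22.042, 0.453, 0, -68.411, -14.817], TCP at [0.625, 0, 0.231] pointing down, gripper open.
Joint ranges: [-179.83, 179.83], [-69.29, 118.12], [-61.27, 80.66], [-181.25, 117.63], [-171.15, -9.14], [-177.46, 177.46]. Speed limits (degrees/s): [159.86, 159.86, 180, 180, 180, 180].

INTERFACE

Orientations are given as a 3x3 rotation matrix whose columns are the frame's x, y, z axes.
In Python, from station import sense, capture, finish_job, recognise gives the robot as it stands.
- The arm moves only by the tool apply_moves, never from a script. Its argument "plan" is a list that holds one entry, the list of rows, each a list of 7 numbers: the opening in per cent of the stroke, from 0 (shut) to 100 (fully open), then the shift along the world's x, y, z in units of 25 mm (1.0 is 25 mm), then the turn, a rotation vector about the world's x, y, z in rad. A call has 1 to 12 rows; each row shifts and turns the pose as measured when the row begins; what a row does not reach is not made up. A row lasts 1/12 s, in which the tool goes at most 41.7 mm and 7.16 degrees, less where a joint would pass 70% of its speed; a pose out of reach is approached as far as the arm can. A call is refused whole if a number of a shift passes 1 or a number of a turn 0.125, either way. A call with a gripper value outside its range is refused whole. The fingers move at their own pace and stop on an object; the grip force is fixed at half the most. Time passes only in rows, so rows that do not move let the fingers close. It gives the time, the measured TCP pose, the force and the opening at its end, in the units of the state.
- sense(): the state, without advancing time (a new reading comes with each control period).
- capture(name): name is "scene" or "side" or "wrist"; returns a dict with "pixels" (420x560x3 uint8, red, green, blue), "depth" (420x560 float32, m along the optical axis (not along the pixel's ray), 0 where there is no reading), "mtx" (3x3 intrinsics, pixels), "R" (3x3) and "t" (3): a world point X has camera coordinates R X + t; the wrist camera has in their place "mount" (4x4, takes a point from camera to tool coordinates, whose origin is the TCP and whose axes are the flange's). Camera axes: x right, y down, z forward; pixel columns grow to the right and rows downward; lengths in m; the calibration is good to about 2 mm. A picture is of the moment at which its call begins: read the wrist's pose just before it.
- finish_job(): hands the job in, once; it reports no verdict.
Trained networks look in a picture, given as the dict that the camera call returned (one of the last four; its "shot" number tells which), for a name from the list of things; names that differ only in an ending like _2 or _b are one class to them, and where a whole thing is asked for, a point or a joint stands for the part that bears it (a point fixed in the world has none). Each returns a list of dicts, best first, with "score" (0 to 1); they miss things now and then, are a little off and sometimes report something else, mostly with a low value. They report only what shows in the picture. A call takes as long as a camera call. They do not tell look-alikes from the thing itself.
- recognise(label, picture): "at" ([x, y, z] in m, in the coordinates of the camera as it stood for that picture, good to about 4 mm: the middle of the surface that is visible of it).
The state is a dict: "time_s": time; "joints": joint angles; "joint_velocities": joint speeds; "effort": joint torques, N m; "tcp_pos": TCP position; "ee_rot": TCP orientation; "wrist_force": force on the tool from outside, world axes, zero at the start; "moment": the same for the moment, N m; "gripper_width": opening from 0.0 (shut) to 1.0 (fully open).
Only numpy, scipy, OpenCV 4.12 (cv2) and the standard library are available. Lean on these libraries where they do the work, as an engineer would, in place of code of your own. Each camera call takes 0.05 s, during which the arm holds its last target.

TASK

Take a moisture reading: tip all six tablets out of the blue beaker into the round well of the moisture meter and stand the beaker back upright on the bench. Then take the meter's lid, slide it over the deck until its socket drops on to the locating pin hidden beneath it, covering the well squarely, and press it down flush so that the green plunger under it is pushed in. Finish while still holding the lid pressed down with the gripper, and do not shift the other things on the bench.

Things in the scene. Friction and masses are not known exactly. Their poses are not given: they have to be found in the camera images.
- meter: Bench moisture meter, fixed; origin on the bench under the well's centre, x from the grey console (display) to its back, z up. White deck 105 mm above the bench, x -115 to 115, y -100 to 100 mm; console to x -178, at most 100 mm high. On the deck along x: plunger at -78, round well (104 mm diameter, 60 mm deep) at 0, locating pin at +78 mm.
- well (a point): Centre of the mouth of the round sample well, at deck height (105 mm above the bench); axes as the meter's.
- pin (a point): Foot of the steel locating pin, at deck height on the pin's axis. The pin stands upright, 12 mm diameter for the lower 9 mm, then tapers to a 4 mm tip 16 mm above the deck. The lid hides it once held over it.
- plunger (a joint): Green sprung interlock plunger, 14 mm diameter, on the deck 78 mm in front (-x of the meter) of the well's centre. 0 = up, standing 5 mm above the deck; 0.005 m = pushed down level with the deck. The spring pushes up with 3.5 N at 0 and 6 N at 0.005; the lid's weight alone does not push it down.
- lid: Meter's loose lid, 0.24 to 0.37 kg: grey plate 200 (x) by 128 (y) by 10 mm; origin at the centre of its flat underside, z up. Black bar grip over the origin: 18 mm in x, 76 mm in y, its top 46 mm above the underside. A round boss (34 mm diameter, top 24 mm up) marks the socket. Seated: origin on the well's centre, x along the meter's x. 8 to 12 N down on the bar takes it fully home.
- socket (a point): Centre of the mouth of the lid's socket, in the underside at x = +78 mm of the lid: a blind round hole 14 mm in diameter, deep enough for the whole pin, open downward only.
- beaker: Blue open square plastic beaker, 0.08 to 0.13 kg: 64 by 64 mm outside, 80 mm high, straight walls 4 mm thick, inner floor 4 mm above the underside. Origin: centre of its underside; x and y square to its sides, z towards the mouth. It starts upright on the bench with the six tablets in it. The tablets slide out once it is tipped well past level (by some 115 degrees).
- beaker_rim (a point): Centre of the beaker's mouth, 80 mm above its underside.
- tablet0: One of the six tan pressed-substrate tablets: disc 26 mm diameter, 16 mm thick, 10 g. Origin: centre of its underside, z along its axis. All six start in the beaker.
- tablet1: One of the six tan pressed-substrate tablets: disc 26 mm diameter, 16 mm thick, 10 g. Origin: centre of its underside, z along its axis. All six start in the beaker.
- tablet2: One of the six tan pressed-substrate tablets: disc 26 mm diameter, 16 mm thick, 10 g. Origin: centre of its underside, z along its axis. All six start in the beaker.
- tablet3: One of the six tan pressed-substrate tablets: disc 26 mm diameter, 16 mm thick, 10 g. Origin: centre of its underside, z along its axis. All six start in the beaker.
- tablet4: One of the six tan pressed-substrate tablets: disc 26 mm diameter, 16 mm thick, 10 g. Origin: centre of its underside, z along its axis. All six start in the beaker.
- tablet5: One of the six tan pressed-substrate tablets: disc 26 mm diameter, 16 mm thick, 10 g. Origin: centre of its underside, z along its axis. All six start in the beaker.
- tub_a: Film-lidded clear culture tub with orange crop, 120 by 95 by 65 mm. Not part of the job. Origin: centre of its underside.
- tub_b: Another such tub, 120 by 95 by 65 mm. Not part of the job. Origin: centre of its underside.
- jar: Small straw-coloured sample jar with a white cap, 48 mm diameter, 60 mm high. Not part of the job. Origin: centre of its underside.
- sprayer: White bottle with a blue cap, 64 mm diameter, 190 mm high. Not part of the job. Origin: centre of its underside.
- dishes: Stack of three culture dishes, 94 mm diameter, 42 mm high. Not part of the job. Origin: centre of its underside.
Things that resemble listed ones, but are neither listed nor needed, are in the scene too. There is more than one size of the lid; the one meant has the size given above.

How it is judged (in metres and radians):
On the way, in this order (a step that is already met when the one before it is completed fails the run):
1. the beaker is tipped over the well (angle between beaker's own z axis and vertical above 0.9 rad and horizontal distance between beaker_rim and well below 0.11 m and height (world z) of beaker_rim above 0.105 m), for 0.05 s.
2. all six tablets lie in the well (horizontal distance between each of tablet0, tablet1, tablet2, tablet3, tablet4, tablet5 and well below 0.052 m and height (world z) of each of tablet0, tablet1, tablet2, tablet3, tablet4, tablet5 below 0.1 m), for 0.2 s.
3. the lid has dropped on to the pin, square over the well (horizontal distance between socket and pin below 0.003 m and horizontal distance between lid and well below 0.008 m and z of lid in the frame of meter below 0.1125 m), for 0.1 s.
At the end, for the whole second after the job is handed in: Six tablets in the well; lid on the pin within 3 mm, its centre within 8 mm of the well's, level to 0.03 rad, flush to 2.5 mm; gripper on the lid (over 2 N), plunger in by over 3.5 of 5 mm; beaker upright (0.1 rad), still, on the bench; other things within 30 mm of their start (all of step 2 and horizontal distance between socket and pin below 0.003 m and horizontal distance between lid and well below 0.008 m and z of lid in the frame of meter below 0.1075 m and angle between lid's own z axis and vertical below 0.03 rad and value of joint plunger above 0.0035 m and contact force between the fingers and lid above 2 N and height (world z) of beaker between -0.006 and 0.006 m and angle between beaker's own z axis and vertical below 0.1 rad and linear speed of beaker below 0.03 m/s); the arm keeps its last pose, push and grip.
It fails at once if another thing on the bench is shifted by more than 30 mm (distance of any of tub_a, tub_b, jar, sprayer, dishes from where it was at the start of the episode above 0.03 m).
It also fails if it takes over 72 s, if anything falls off the work surface, if the arm or the gripper's body presses on something with over 40 N, if the wrist force passes 120 N, or if a joint passes its speed limit or range.

## Working session

There is one attempt and no reset: what is moved stays moved. The work goes in short steps, Python scripts to look and compute and a tool call to move; the robot and the scene stay as the last step left them, time stands still between calls to the robot, and variables do not carry over. Pictures are saved under pics/ and viewed, and the job is handed in when it is done.

Besides the shell and the picture viewer there is one more tool, called after "Call:" as name(argument=value, ...), one argument or row to a line, values as JSON. apply_moves: Moves the arm, as the interface text tells. Its arguments: {"type":"object","properties":{"plan":{"type":"array","items":{"type":"array","items":{"type":"array","items":{"type":"number"}}}}},"required":["plan"]}

```bash
ls; mkdir -p pics
python3 - <<'E'
from station import sense, capture
import cv2,numpy as np,pickle
s=sense();print({k:np.round(v,3).tolist() for k,v in s.items()})
for n in ["scene","side"]:
    p=capture(n);cv2.imwrite(f"pics/{n}0.png",p["pixels"][:,:,::-1]);pickle.dump(p,open(f"{n}0.pkl","wb"))
    print(n,np.round(p["mtx"],1).tolist(),np.round(p["R"],3).tolist(),np.round(p["t"],3).tolist(), p.keys())
E
```

```text
pics
{'time_s': 0.0, 'joints': [14.816, 22.092, 0.379, -0.028, -68.411, -14.817], 'joint_velocities': [-0.071, -0.026, 0.043, 0.1, 0.044, 0.051], 'effort': [0.001, -39.066, 18.74, 4.22, 0.011, -0.0], 'tcp_pos': [0.624, 0.0, 0.229], 'ee_rot': [[-0.0, -1.0, -0.002], [-1.0, 0.0, -0.0], [0.0, 0.002, -1.0]], 'wrist_force': [0.544, -0.421, 0.328], 'moment': [-0.044, -0.01, -0.035], 'gripper_width': 1.003}
scene [[489.0, 0.0, 278.6], [0.0, 489.0, 217.0], [0.0, 0.0, 1.0]] [[-0.877, 0.481, 0.011], [0.391, 0.726, -0.565], [-0.28, -0.491, -0.825]] [0.441, -0.088, 1.547] dict_keys(['pixels', 'depth', 'mtx', 'R', 't', 'shot'])
side [[379.9, 0.0, 279.7], [0.0, 379.9, 208.6], [0.0, 0.0, 1.0]] [[0.93, -0.367, -0.006], [-0.25, -0.621, -0.743], [0.269, 0.692, -0.67]] [-0.437, 0.139, 0.968] dict_keys(['pixels', 'depth', 'mtx', 'R', 't', 'shot'])
```

View pics/scene0.png

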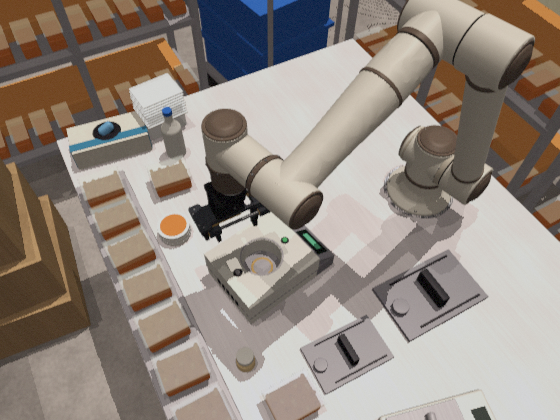

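View pics/side0.png

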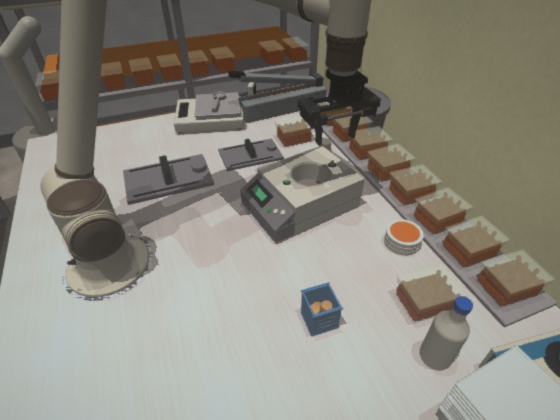

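The side view shows the blue beaker with tablets at (320,308), the meter at (305,190), and two lids at (168,177) and (250,152). In the scene view the lids are at (430,293) and (347,352). The beaker is hidden behind the arm there. Next I measure the lids and the other positions.

```bash
cat > h.py <<'E'
import numpy as np,cv2,pickle
from station import sense,capture,recognise
def cloud(p,pose=None):
    d=p["depth"];K=p["mtx"];v,u=np.mgrid[:d.shape[0],:d.shape[1]]
    X=np.stack([(u-K[0,2])*d/K[0,0],(v-K[1,2])*d/K[1,1],d],-1)
    return toworld(p,X,pose)
def toworld(p,X,pose=None):
    if pose is None: return (X-p["t"])@p["R"]
    M=p["mount"];T=X@M[:3,:3].T+M[:3,3]
    return T@np.array(pose["ee_rot"]).T+np.array(pose["tcp_pos"])
def proj(p,W,pose=None):
    W=np.atleast_2d(W)
    if pose is None: c=W@p["R"].T+p["t"]
    else:
        T=(W-np.array(pose["tcp_pos"]))@np.array(pose["ee_rot"]);M=p["mount"];c=(T-M[:3,3])@M[:3,:3]
    q=c@p["mtx"].T;return q[:,:2]/q[:,2:]
def shot(n,f):
    s=sense();p=capture(n);cv2.imwrite(f"pics/{f}.png",p["pixels"][:,:,::-1]);pickle.dump((p,s),open(f"{f}.pkl","wb"));return p,s
E
python3 - <<'E'
from h import *
sd=pickle.load(open("side0.pkl","rb"));sc=pickle.load(open("scene0.pkl","rb"))
for n,p,q in [("scene",sc,[(430,293),(400,307),(347,352),(260,262),(245,358),(285,240),(237,272)]),("side",sd,[(168,177),(250,152),(320,308),(286,183),(335,165)])]:
    W=cloud(p)
    for u,v in q: print(n,u,v,np.round(W[v,u],3))
p={n:capture(n) for n in ["scene","side"]}
for n in p:
  for l in ["meter","plunger","lid","socket","beaker","tablet0","tub_a","jar","sprayer","dishes"]:
    for r in recognise(l,p[n])[:5]: 
        w=toworld(p[n],np.array(r["at"]));print(n,l,round(r["score"],2),np.round(w,3),np.round(proj(p[n],w)[0]))
E
```

```text
scene 430 293 [0.214 0.312 0.033]
scene 400 307 [0.309 0.307 0.034]
scene 347 352 [0.501 0.344 0.046]
scene 260 262 [0.574 0.021 0.051]
scene 245 358 [0.729 0.242 0.06 ]
scene 285 240 [0.498 0.024 0.11 ]
scene 237 272 [0.654 0.052 0.116]
side 168 177 [0.2   0.253 0.04 ]
side 250 152 [0.478 0.293 0.038]
side 320 308 [ 0.427 -0.343  0.044]
side 286 183 [0.493 0.012 0.106]
side 335 165 [0.657 0.037 0.105]
scene meter 0.69 [0.57  0.053 0.105] [266. 261.]
scene lid 0.8 [0.214 0.311 0.011] [428. 296.]
scene lid 0.56 [0.499 0.34  0.007] [345. 356.]
scene socket 0.75 [0.214 0.308 0.013] [427. 295.]
scene socket 0.63 [0.502 0.345 0.009] [345. 358.]
scene socket 0.47 [0.569 0.051 0.105] [266. 260.]
scene socket 0.22 [ 0.616 -0.48   0.105] [173. 135.]
scene tablet0 0.31 [0.499 0.338 0.011] [345. 354.]
scene tub_a 0.97 [ 0.68  -0.364  0.063] [170. 177.]
scene tub_a 0.72 [0.671 0.378 0.067] [294. 397.]
scene jar 0.62 [0.728 0.246 0.058] [246. 359.]
scene sprayer 0.79 [ 0.622 -0.483  0.105] [171. 135.]
scene dishes 0.83 [ 0.74  -0.198  0.041] [173. 229.]
scene dishes 0.34 [0.568 0.051 0.103] [267. 260.]
side meter 0.74 [ 0.527 -0.022  0.092] [302. 191.]
side meter 0.65 [0.479 0.321 0.008] [248. 155.]
side lid 0.8 [0.194 0.279 0.013] [167. 180.]
side lid 0.61 [0.479 0.32  0.008] [248. 155.]
side lid 0.58 [ 0.527 -0.022  0.089] [302. 192.]
side lid 0.54 [ 0.597 -0.517  0.115] [448. 332.]
side socket 0.66 [0.48  0.312 0.014] [249. 155.]
side socket 0.62 [0.191 0.281 0.014] [165. 179.]
side beaker 0.73 [ 0.421 -0.356  0.054] [320. 311.]
side tablet0 0.52 [ 0.44  -0.343  0.047] [325. 305.]
side tub_a 0.86 [ 0.661 -0.403  0.066] [430. 290.]
side tub_a 0.65 [0.654 0.34  0.057] [293. 130.]
side sprayer 0.59 [ 0.597 -0.516  0.116] [448. 332.]
side dishes 0.91 [ 0.72  -0.227  0.041] [403. 236.]
```

Run:
```python
from h import *
sd=pickle.load(open("side0.pkl","rb"));sc=pickle.load(open("scene0.pkl","rb"))
ims=[]
for p in (sc,sd):
    W=cloud(p).reshape(-1,3);C=p["pixels"].reshape(-1,3)
    m=(p["depth"].ravel()>0)&(W[:,2]<0.2)&(W[:,2]>-.02)
    W=W[m];C=C[m]
    im=np.zeros((560,400,3),np.uint8)
    o=np.argsort(W[:,2]);
    u=((0.55-W[o,1])*400).astype(int);v=((1.0-W[o,0])*400).astype(int)
    # image: up = x, left = y
    k=(u>=0)&(u<399)&(v>=0)&(v<559)
    for du in (0,1):
      for dv in (0,1): im[v[k]+dv if False else np.clip(v[k]+dv,0,559),np.clip(u[k]+du,0,399)]=C[o][k]
    ims.append(im)
im=np.hstack(ims)
for x in (0.2,.4,.6,.8): cv2.line(im,(0,int((1-x)*400)),(800,int((1-x)*400)),(255,0,0),1)
for y in (-.4,-.2,0,.2,.4):
  for o in (0,400): cv2.line(im,(o+int((.55-y)*400),0),(o+int((.55-y)*400),560),(255,0,0),1)
cv2.imwrite("pics/top.png",im[:,:,::-1])
```

```text
(no output)
```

View pics/top.png

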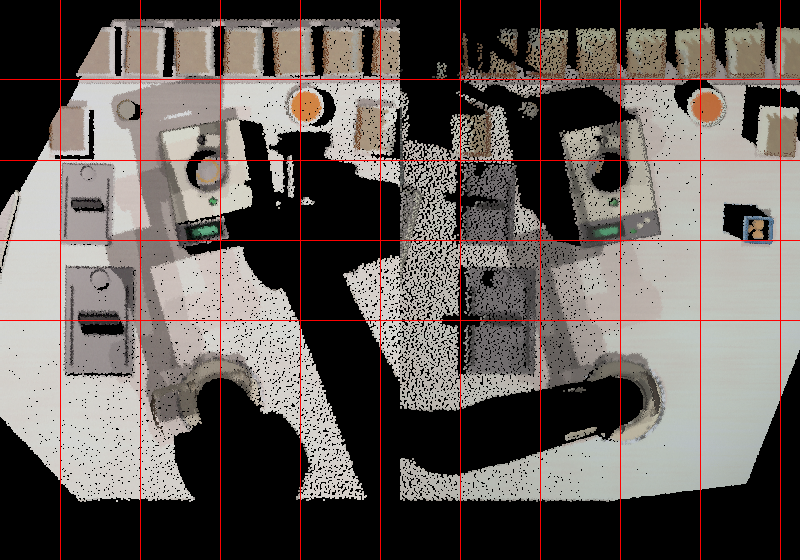

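Both clouds agree. By size, the near lid at scene pixel (347,352), about 0.195 by 0.123 m, is the right one. The lid at (430,293) is about 0.27 by 0.17 m and is the look-alike. Next comes a close crop of that lid, the beaker and the meter, plus a wrist view.

Run:
```python
from h import *
sd=pickle.load(open("side0.pkl","rb"));sc=pickle.load(open("scene0.pkl","rb"))
a=cv2.resize(sc["pixels"][300:400,280:410],None,fx=3,fy=3)[:300,:390]
b=cv2.resize(sd["pixels"][270:345,280:377],None,fx=4,fy=4)[:300,:388]
c=cv2.resize(sc["pixels"][210:310,195:325],None,fx=3,fy=3)[:300,:390]
d=cv2.resize(sd["pixels"][140:240,235:365],None,fx=3,fy=3)[:300,:388]
cv2.imwrite("pics/crops.png",np.vstack([np.hstack([a,b]),np.hstack([c,d])])[:,:,::-1])
p,s=shot("wrist","w0");print(np.round(p["mount"],3).tolist(),np.round(p["mtx"],1).tolist())
```

```text
[[0.001, -0.967, -0.254, 0.07], [1.0, 0.001, -0.0, 0.0], [0.001, -0.254, 0.967, -0.154], [0.0, 0.0, 0.0, 1.0]] [[378.5, 0.0, 278.8], [0.0, 378.5, 210.2], [0.0, 0.0, 1.0]]
```

View pics/crops.png

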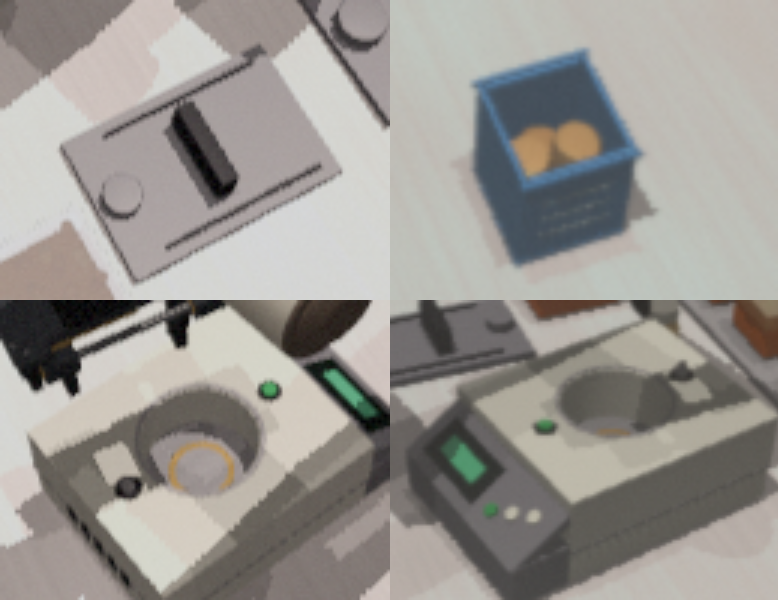

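View pics/w0.png

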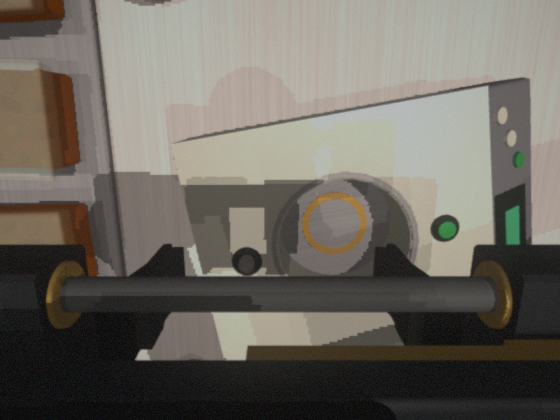

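Crops confirm the choices: the lid has bar, boss and rails, the beaker holds visible tablets, and the meter shows a green plunger and a dark pin. The wrist view has the plunger at (445,229) and the pin at (247,260). Now the meter pose.

```bash
cat >> h.py <<'E'
def onz(p,uv,z,pose=None):
    uv=np.atleast_2d(np.array(uv,float));K=p["mtx"]
    r=np.c_[(uv[:,0]-K[0,2])/K[0,0],(uv[:,1]-K[1,2])/K[1,1],np.ones(len(uv))]
    o=toworld(p,np.zeros((1,3)),pose);d=toworld(p,r,pose)-o
    return o+d*((z-o[:,2:])/d[:,2:])
E
python3 - <<'E'
from h import *
sd=pickle.load(open("side0.pkl","rb"));sc=pickle.load(open("scene0.pkl","rb"));w,s=pickle.load(open("w0.pkl","rb"))
def green(p,roi):
    x0,y0,x1,y1=roi;h=cv2.cvtColor(p["pixels"],cv2.COLOR_RGB2HSV)[y0:y1,x0:x1]
    m=((h[...,0]>50)&(h[...,0]<85)&(h[...,1]>110)).astype(np.uint8)
    n,l,st,c=cv2.connectedComponentsWithStats(m);i=1+np.argmax(st[1:,4]);return c[i]+[x0,y0],st[i]
def dark(p,roi,t):
    x0,y0,x1,y1=roi;g=cv2.cvtColor(p["pixels"],cv2.COLOR_RGB2GRAY)[y0:y1,x0:x1]
    n,l,st,c=cv2.connectedComponentsWithStats((g<t).astype(np.uint8));i=1+np.argmax(st[1:,4]);return c[i]+[x0,y0],st[i]
for n,p,po,rg,rd in [("scene",sc,None,(275,232,293,248),(230,265,246,280)),("side",sd,None,(278,178,294,188),(330,160,346,170)),("w",w,s,(425,210,470,250),(225,240,270,273))]:
    c,st=green(p,rg);pl=onz(p,c,.1095,po)[0]
    c2,st2=dark(p,rd,60);pn=onz(p,c2,.114,po)[0]
    W=cloud(p,po);dz=np.nanmedian(W[int(c[1])-1:int(c[1])+2,int(c[0])-1:int(c[0])+2,2])
    v=pn-pl;print(n,c,st,np.round(pl,4),c2,st2,np.round(pn,4),"dist",np.linalg.norm(v[:2]),"mid",(pl+pn)[:2]/2,"yaw",np.degrees(np.arctan2(v[1],v[0])),"z plunger",dz)
# deck points from scene/wrist: rectangle fit
for n,p,po in [("scene",sc,None),("side",sd,None),("w",w,s)]:
    W=cloud(p,po);m=(p["depth"]>0)&(abs(W[...,2]-.105)<.006)&(abs(W[...,0]-.57)<.16)&(abs(W[...,1]-.04)<.15)
    q=W[m];r=cv2.minAreaRect((q[:,:2]*1000).astype(np.float32));print(n,len(q),r,np.median(q[:,2]))
E
```

```text
scene [284.22222222 239.5       ] [ 7  6  5  4 18] [0.4992 0.0208 0.1095] [237.55172414 272.48275862] [ 3  4  9  7 29] [0.6531 0.0529 0.114 ] dist 0.15731080347694948 mid [0.57614905 0.0368603 ] yaw 11.784209914321623 z plunger 0.10936117202891121
side [286.33333333 181.33333333] [8 3 2 2 3] [0.4953 0.0143 0.1095] [334.33333333 164.66666667] [4 4 2 2 3] [0.6498 0.0292 0.114 ] dist 0.15520145335502405 mid [0.57253547 0.02176815] yaw 5.512108434733593 z plunger 0.1095497742145136
w [446.78222222 229.52      ] [ 13  11  18  17 225] [0.497  0.0174 0.1095] [246.71111111 259.81851852] [  7   8  30  25 540] [0.6491 0.0404 0.114 ] dist 0.15391739789965977 mid [0.57305222 0.02887364] yaw 8.602734163609403 z plunger 0.10938090979602044
scene 4742 ((575.5325317382812, 34.17613983154297), (232.52561950683594, 203.74148559570312), 10.038628578186035) 0.10456895398406096
side 3042 ((573.1066284179688, 31.241226196289062), (233.82151794433594, 205.16368103027344), 9.591773986816406) 0.10451489953759488
w 44251 ((573.5654907226562, 30.570945739746094), (231.0111541748047, 198.0961456298828), 10.185587882995605) 0.10444859820996999
```

Call:
apply_moves(
  plan=[
    [[100, -0.3, -0.8, 0.8, 0, 0, 0], [100, -0.5, -1, 0.6, 0, 0, 0], [100, -0.6, -1, 0.6, 0, 0, 0], [100, -0.6, -1, 0.5, 0, 0, 0], [100, -0.6, -1, 0.5, 0, 0, 0], [100, -0.6, -1, 0.5, 0, 0, 0], [100, -0.6, -1, 0.4, 0, 0, 0], [100, -0.6, -1, 0.4, 0, 0, 0], [100, -0.6, -1, 0.4, 0, 0, 0], [100, -0.6, -1, 0.3, 0, 0, 0], [100, -0.6, -0.8, 0, 0, 0, 0], [100, 0, 0, 0, 0, 0, 0]],
  ],
)

```text
time_s: 2.25
tcp_pos: [0.461, -0.274, 0.3606]
ee_rot: [[0.006, -1.0, -0.001], [-1.0, -0.006, -0.005], [0.005, 0.001, -1.0]]
wrist_force: [0.5, 0.2, 0.2]
gripper_width: 1.003
```

```bash
cat >> h.py <<'E'
import json
def log():
    s=sense();open("log.jsonl","a").write(json.dumps([list(map(float,s["joints"])),list(map(float,s["tcp_pos"])),np.array(s["ee_rot"]).tolist()])+"\n");return s
E
python3 - <<'E'
from h import *
s=log();print(np.round(s["joints"],2),np.round(s["tcp_pos"],3),np.round(s["ee_rot"],3).tolist(),s["time_s"])
p,s=shot("wrist","w1")
shot("scene","sc1")
E
```

```text
[-13.23   9.54   1.45   0.27 -81.88  13.53] [ 0.461 -0.274  0.361] [[0.006, -1.0, -0.001], [-1.0, -0.006, -0.005], [0.005, 0.001, -1.0]] 2.25
```

View pics/w1.png

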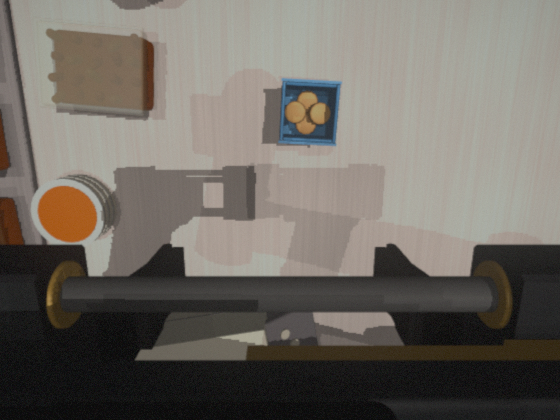

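View pics/sc1.png

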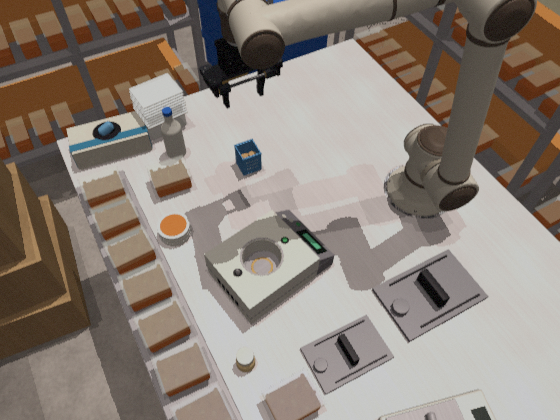

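Call:
apply_moves(
  plan=[
    [[100, 0, 0, 0, 0, -0.12, 0], [100, 0, 0, 0, 0, -0.12, 0], [100, 0, 0, 0, 0, -0.12, 0], [100, 0, 0, 0, 0, -0.12, 0], [100, 0, 0, 0, 0, 0, 0]],
  ],
)

```text
time_s: 2.77
tcp_pos: [0.4677, -0.2676, 0.356]
ee_rot: [[0.011, -0.88, 0.476], [-1.0, -0.012, 0.0], [0.006, -0.476, -0.88]]
wrist_force: [-0.5, 0.4, -0.7]
gripper_width: 1.0
```

Run:
```python
from h import *
s=log();print(np.round(s["joints"],2),np.round(s["tcp_pos"],3),np.round(s["ee_rot"],3).tolist(),s["time_s"])
w,ps=pickle.load(open("w1.pkl","rb"));print(np.round(onz(w,[(281,79),(341,81),(337,146),(279,144)],.08,ps),4))
```

```text
[-17.53  -1.81 -12.51 -10.43 -52.49  22.63] [ 0.468 -0.268  0.356] [[0.011, -0.88, 0.476], [-1.0, -0.012, 0.0], [0.006, -0.476, -0.88]] 2.7667
[[ 0.4589 -0.3786  0.08  ]
 [ 0.3935 -0.377   0.08  ]
 [ 0.3947 -0.3069  0.08  ]
 [ 0.4606 -0.3087  0.08  ]]
```

Call:
apply_moves(
  plan=[
    [[100, 0, 0, 0, 0.12, 0, 0], [100, 0, 0, 0, 0.12, 0, 0], [100, 0, 0, 0, 0.12, 0, 0], [100, 0, 0, 0, 0.12, 0, 0], [100, 0, 0, 0, 0, 0, 0]],
  ],
)

```text
time_s: 3.18
tcp_pos: [0.4689, -0.2584, 0.3556]
ee_rot: [[0.031, -0.884, 0.466], [-0.878, 0.199, 0.435], [-0.478, -0.423, -0.77]]
wrist_force: [0.3, -1.4, 0.4]
gripper_width: 1.001
```

Run:
```python
from h import *
s=log();print(np.round(s["joints"],2),np.round(s["tcp_pos"],3),np.round(s["ee_rot"],3).tolist(),s["time_s"])
```

```text
[-35.66   8.31   3.86 -39.52 -79.37  35.61] [ 0.469 -0.258  0.356] [[0.031, -0.884, 0.466], [-0.878, 0.199, 0.435], [-0.478, -0.423, -0.77]] 3.1833
```

Call:
apply_moves(
  plan=[
    [[100, 0, 0, 0, -0.12, 0, 0], [100, 0, 0, 0, -0.12, 0, 0], [100, 0, 0, 0, -0.12, 0, 0], [100, 0, 0, 0, -0.12, 0, 0], [100, 0, 0, 0, -0.12, 0, 0], [100, 0, 0, 0, -0.12, 0, 0.12], [100, 0, 0, 0, -0.12, 0, 0.12], [100, 0, 0, 0, -0.12, 0, 0.12], [100, 0, 0, 0, 0, 0, 0]],
  ],
)

```text
time_s: 3.93
tcp_pos: [0.48, -0.2542, 0.356]
ee_rot: [[0.289, -0.811, 0.509], [-0.881, -0.434, -0.19], [0.374, -0.394, -0.84]]
wrist_force: [-0.1, 1.1, -0.9]
gripper_width: 1.004
```

Run:
```python
from h import *
s=log();print(np.round(s["joints"],2),np.round(s["tcp_pos"],3),np.round(s["ee_rot"],3).tolist(),s["time_s"])
```

```text
[ -6.96  -5.82 -26.18  11.85 -38.06  22.82] [ 0.48  -0.254  0.356] [[0.289, -0.811, 0.509], [-0.881, -0.434, -0.19], [0.374, -0.394, -0.84]] 3.9333
```

```bash
cat > kin.py <<'E'
import numpy as np,json,itertools
from scipy.spatial.transform import Rotation as Ro
from scipy.optimize import least_squares
def R(a,d): return Ro.from_euler(a,d,degrees=True).as_matrix()
RT=None
def rot(q,s4,s6): return R('z',q[0])@R('y',q[1]-q[2])@R('x',s4*q[3])@R('y',-q[4])@R('x',s6*q[5])
def pos(q,P,s4):
    a0x,b,h,a1x,a1z,a2x,a2z,cy,dx,dz=P
    A=R('z',q[0]);B=A@R('y',q[1]);C=B@R('y',-q[2]);D=C@R('x',s4*q[3]);E=D@R('y',-q[4])
    return A@[a0x,b,h]+B@[a1x,0,a1z]+C@[a2x,0,a2z]+D@[0,cy,0]+E@[dx,0,dz]
E
python3 - <<'E'
from kin import *
D=[json.loads(l) for l in open("log.jsonl")]
D.append([[14.816, 22.092, 0.379, -0.028, -68.411, -14.817],[.624,0,.229],[[-0.0, -1.0, -0.002], [-1.0, 0.0, -0.0], [0.0, 0.002, -1.0]]])
for s4,s6 in itertools.product((1,-1),(1,-1)):
    Rs=[rot(np.array(q),s4,s6).T@np.array(r) for q,p,r in D]
    print(s4,s6,[np.round(np.degrees(np.arccos((np.trace(Rs[0].T@x)-1)/2)),2) for x in Rs]);
    if s4*1: print(np.round(Rs[0],2).tolist())
for s4 in (1,-1):
    x0=np.array([0,-.1,.3,0,.35,.35,0,-.05,.25,0])
    f=lambda P:np.r_[np.ravel([(pos(np.array(q),P,s4)-p)*1000 for q,p,r in D]),(P-x0)*np.array([1,1,1,1,1,1,1,1,1,1])*5]
    r=least_squares(f,x0);print(s4,np.round(r.x,4),np.round(r.fun[:15],1))
E
```

```text
1 1 [np.float64(0.0), np.float64(17.86), np.float64(81.75), np.float64(39.73), np.float64(56.78)]
[[-0.01, -0.0, 1.0], [-0.89, -0.46, -0.01], [0.46, -0.89, 0.0]]
1 -1 [np.float64(0.0), np.float64(21.32), np.float64(79.54), np.float64(23.32), np.float64(0.58)]
[[-0.01, -0.0, 1.0], [-1.0, -0.0, -0.01], [0.0, -1.0, -0.0]]
-1 1 [np.float64(0.0), np.float64(18.21), np.float64(44.17), np.float64(18.59), np.float64(56.68)]
[[0.0, 0.0, 1.0], [-0.89, -0.45, 0.0], [0.45, -0.89, 0.0]]
-1 -1 [np.float64(0.0), np.float64(0.0), np.float64(0.0), np.float64(0.0), np.float64(nan)]
[[0.0, 0.0, 1.0], [-1.0, -0.0, 0.0], [-0.0, -1.0, 0.0]]
1 [ 0.1956 -0.0347 -0.1062  0.5216 -0.1392 -0.0561  0.3558 -0.1238 -0.3157
 -0.1174] [ 51.2 -10.7 -15.3 -39.1   2.1  23.2 -20.5   2.4  -1.8  19.6  15.  -13.
 -13.7  -2.4   7. ]
-1 [-1.700e-03  1.000e-04  1.619e-01  1.400e-03  5.642e-01  4.227e-01
 -4.000e-04 -1.598e-01  2.983e-01 -4.000e-04] [-0.   0.  -0.   0.1  0.   0.  -0.  -0.  -0.  -0.   0.  -0.   0.  -0.1
  0. ]<stdin>:6: RuntimeWarning: invalid value encountered in arccos
```

```bash
cat >> kin.py <<'E'
P0=np.array([0,0,.1619,0,.5642,.4227,0,-.1598,.2983,0])
RTm=np.array([[0,0,1],[-1,0,0],[0,-1,0]],float)
LO=np.array([-179.8,-69.3,-61.3,-181.2,-171.1,-177.4]);HI=np.array([179.8,118.1,80.6,117.6,-9.2,177.4])
def fk(q): return pos(q,P0,-1),rot(q,-1,-1)@RTm
def pts(q):
    A=R('z',q[0]);B=A@R('y',q[1]);C=B@R('y',-q[2]);D=C@R('x',-q[3])
    s=np.array([0,0,P0[2]]);e=s+B@[0,0,P0[4]];f=e+C@[P0[5],0,0];w=f+D@[0,P0[7],0]
    return s,e,f,w
SEEDS=[np.array(x,float) for x in [[14.8,22,.4,0,-68,-15],[-13,9.5,1.5,0,-82,13],[-36,8,4,-40,-80,36],[-7,-6,-26,12,-38,23],[0,10,-20,-90,-60,0],[0,10,-20,90,-60,0],[-60,20,-10,-90,-90,90],[40,20,-10,90,-90,-90],[-60,0,30,-150,-60,90],[0,20,20,60,-120,-90]]]
def ik(p,Rt,seeds=SEEDS,tol=1.5e-3):
    best=None
    for s in seeds:
        def f(q):
            a,b=fk(q);return np.r_[(a-p)*1000,Ro.from_matrix(b.T@Rt).as_rotvec()*300]
        r=least_squares(f,np.clip(s,LO+.5,HI-.5),bounds=(LO,HI),x_scale=30,max_nfev=60)
        if best is None or r.cost<best[0]: best=(r.cost,r.x)
        if r.cost<.5: return r.x
    return None
# clearance: list of obstacle boxes (cx,cy,yaw,hx,hy,h)
OBS=[(.5735-.0315*np.cos(np.radians(10)),.031-.0315*np.sin(np.radians(10)),10,.1465,.100,.105)]
OBS2=[(.67,-.385,0,.062,.05,.065),(.735,-.21,0,.047,.047,.042),(.61,-.5,0,.032,.032,.19),(.66,.36,0,.05,.062,.065),(.728,.245,0,.025,.025,.06)]
def clr(X,r,obs):
    """signed clearance of points X (n,3) radius r to bench and boxes"""
    X=np.atleast_2d(X);d=X[:,2].copy()
    for cx,cy,yw,hx,hy,h in obs:
        c,s=np.cos(np.radians(yw)),np.sin(np.radians(yw));l=(X[:,:2]-[cx,cy])@np.array([[c,-s],[s,c]])
        g=np.c_[np.abs(l[:,0])-hx,np.abs(l[:,1])-hy,X[:,2]-h]
        o=np.linalg.norm(np.maximum(g,0),axis=1)+np.minimum(g.max(1),0);d=np.minimum(d,o)
    return (d-r).min()
bx=np.array([[x,y,z] for x in (-.0375,0,.0375) for y in np.linspace(-.095,.095,7) for z in np.linspace(-.062,-.16,4)])
cam=np.array([[x,y,z] for x in (.05,.085) for y in (-.03,.03) for z in (-.13,-.17)])
fg=np.array([[x,y,z] for x in (-.0095,.0095) for y in (-.0585,-.032,.032,.0585) for z in (.008,-.03,-.06)])
def armclr(q,obs):
    p,Rt=fk(q);s,e,f,w=pts(q)
    L=[np.linspace(e,f,8),np.linspace(f,w,5)]
    c1=min(clr(x,.06,obs) for x in L);c1=min(c1,clr(np.linspace(w,p+Rt@[0,0,-.16],4),.05,obs))
    c2=clr(p+np.vstack([bx,cam])@Rt.T,0,obs);c3=clr(p+fg@Rt.T,0,obs)
    return c1,c2,c3
E
cat > plan1.py <<'E'
from kin import *
bk=np.array([.427,-.343,0]);yb=0.
gz=.045 # grip height on beaker axis
def Rtool(yaw,pitch,flip):
    t=np.array([np.cos(yaw)*np.cos(pitch),np.sin(yaw)*np.cos(pitch),-np.sin(pitch)])
    y=np.array([-np.sin(yaw),np.cos(yaw),0])*flip
    return np.c_[np.cross(y,t),y,t]
for yaw in (0,-90,90,180):
  for pitch in (15,25,35,50):
    for flip in (1,-1):
        Rt=Rtool(np.radians(yaw),np.radians(pitch),flip)
        p=bk+[0,0,gz]+Rt@[0,0,.011]
        q=ik(p,Rt)
        if q is None: print(yaw,pitch,flip,"no");continue
        print(yaw,pitch,flip,np.round(q,0),np.round(armclr(q,OBS+OBS2),3))
E
python3 plan1.py
```

```text
0 15 1 [ -72.   44.  -28. -103.  -70.   72.] [ 0.034 -0.006  0.031]
0 15 -1 [ -72.   44.  -28. -103.  -70. -108.] [0.034 0.022 0.031]
0 25 1 [-68.  36. -27. -98. -58.  61.] [0.058 0.018 0.028]
0 25 -1 [ -68.   36.  -27.  -98.  -58. -119.] [0.058 0.033 0.028]
0 35 1 [-61.  30. -25. -90. -46.  46.] [0.08  0.044 0.026]
0 35 -1 no
0 50 1 [-46.  25. -22. -67. -30.  13.] [0.109 0.06  0.024]
0 50 -1 no
-90 15 1 [-16.  44. -61. 109. -79.  75.] [-0.046 -0.006  0.031]
-90 15 -1 [ -16.   44.  -61.  109.  -79. -105.] [-0.046  0.022  0.031]
-90 25 1 [-19.  38. -61. 113. -68.  81.] [0.    0.018 0.028]
-90 25 -1 [-19.  38. -61. 113. -68. -99.] [0.    0.033 0.028]
-90 35 1 [-23.  33. -59. 114. -56.  88.] [0.042 0.044 0.026]
-90 35 -1 [-23.  33. -59. 114. -56. -92.] [0.042 0.044 0.026]
-90 50 1 [-27.  27. -57. 109. -37. 100.] [0.099 0.06  0.024]
-90 50 -1 [-27.  27. -57. 109. -37. -80.] [0.099 0.06  0.024]
90 15 1 [ -47.   57.   21.  -46. -114.   53.] [ 0.011 -0.006  0.031]
90 15 -1 [ -47.   57.   21.  -46. -114. -127.] [0.011 0.022 0.031]
90 25 1 [ -45.   53.   17.  -41. -106.   54.] [0.013 0.018 0.028]
90 25 -1 [ -45.   53.   17.  -41. -106. -126.] [0.013 0.033 0.028]
90 35 1 [-43.  48.  12. -37. -97.  54.] [0.035 0.044 0.026]
90 35 -1 [ -43.   48.   12.  -37.  -97. -126.] [0.035 0.044 0.026]
90 50 1 [-39.  42.   5. -30. -82.  51.] [0.076 0.056 0.024]
90 50 -1 [ -39.   42.    5.  -30.  -82. -129.] [0.076 0.056 0.024]
180 15 1 [ -15.   60.    6.   15. -109.   99.] [-0.02  -0.006  0.031]
180 15 -1 [ -15.   60.    6.   15. -109.  -81.] [-0.02   0.022  0.031]
180 25 1 [ -15.   56.    3.   14. -101.   99.] [0.013 0.001 0.028]
180 25 -1 [ -15.   56.    3.   14. -101.  -81.] [0.013 0.03  0.028]
180 35 1 [-15.  51.  -0.  13. -93. 100.] [0.038 0.003 0.026]
180 35 -1 [-15.  51.  -0.  13. -93. -80.] [0.038 0.031 0.026]
180 50 1 [-16.  44.  -6.  11. -79. 101.] [0.077 0.04  0.024]
180 50 -1 [-16.  44.  -6.  11. -79. -79.] [0.077 0.04  0.024]
```

```bash
nproc
cat > plan2.py <<'E'
from kin import *
from plan1 import Rtool,bk,gz
from multiprocessing import Pool
well=np.array([.5735,.031,.105])
def job(a):
    yaw,pitch,flip=a
    Rg=Rtool(np.radians(yaw),np.radians(pitch),flip)   # tool in beaker frame (yaw 0)
    pg=np.array([0,0,gz])+Rg@[0,0,.011]
    q0=ik(bk+pg,Rg); out=[]
    if q0 is None: return out
    for th in (125,):
      for al in range(0,360,30):
        for be in range(0,360,45):
            G=R('z',al)@R('y',th)@R('z',be)
            low=.026 if be%90==0 else .037
            rim=well+[0,0,.02+low]
            o=rim-G@[0,0,.08]
            Rt=G@Rg;p=o+G@pg
            t=p-Rt@[0,0,.2983]
            if np.linalg.norm(t-[0,0,.16])>1.01 : continue
            # gripper-only clearance first
            c2=clr(p+np.vstack([bx,cam])@Rt.T,0,OBS);c3=clr(p+fg@Rt.T,0,OBS)
            if c2<.012 or c3<.008: continue
            q=ik(p,Rt,[q0]+SEEDS[:6])
            if q is None: continue
            c=armclr(q,OBS+OBS2)
            if min(c)<.005: continue
            out.append((yaw,pitch,flip,al,be,np.round(q0),np.round(q),np.round(c,3),np.abs(q-q0).max()))
    return out
if __name__=="__main__":
    J=[(y,p,f) for y in (0,-90,90,180) for p in (25,35) for f in (1,-1)]
    with Pool() as P: res=sum(P.map(job,J,1),[])
    res.sort(key=lambda r:r[-1])
    for r in res[:40]: print(*r)
    print(len(res))
E
sed -i 's/^for yaw in (0,-90,90,180):/if __name__=="__main__":\n for yaw in (0,-90,90,180):/; ' plan1.py
python3 - <<'E'
s=open('plan1.py').read();a,b=s.split(' for yaw in',1)
open('plan1.py','w').write(a.replace('if __name__=="__main__":\n',''))
E
time timeout 570 python3 plan2.py
```

```text
4
180 25 -1 240 180 [ -15.   56.    3.   14. -101.  -81.] [-13.  24. -11. -72. -61.  25.] [0.091 0.052 0.048] 106.06840604951151
180 25 -1 210 180 [ -15.   56.    3.   14. -101.  -81.] [-12.  16. -22. -91. -35.  25.] [0.091 0.052 0.048] 106.2990170647759
180 25 -1 270 180 [ -15.   56.    3.   14. -101.  -81.] [-10.  32.   2. -59. -84.  30.] [0.091 0.053 0.048] 111.33817384183543
180 35 -1 270 180 [-15.  51.  -0.  13. -93. -80.] [-14.  36.   3. -66. -90.  35.] [0.067 0.027 0.051] 115.62874083141972
180 35 -1 240 180 [-15.  51.  -0.  13. -93. -80.] [-19.  28. -12. -81. -69.  36.] [0.067 0.027 0.051] 116.622921658883
0 35 1 60 0 [-61.  30. -25. -90. -46.  46.] [  30.   45.   -7.   29. -103.  -72.] [0.067 0.048 0.051] 119.04246391636559
90 25 1 90 270 [ -45.   53.   17.  -41. -106.   54.] [ 34.  34. -28.  48. -78. -66.] [0.091 0.059 0.048] 120.13592688424814
180 25 -1 300 180 [ -15.   56.    3.   14. -101.  -81.] [  -4.   39.   15.  -47. -104.   39.] [0.091 0.052 0.048] 120.27280617430117
180 35 -1 300 180 [-15.  51.  -0.  13. -93. -80.] [  -7.   43.   17.  -54. -111.   40.] [0.067 0.027
[... 3184 characters left out ...]
51] 152.70350234444777
-90 25 -1 330 90 [-19.  38. -61. 113. -68. -99.] [   4.   45.   22.  -33. -118.   54.] [0.091 0.052 0.048] 152.91290248775002
90 35 1 180 270 [-43.  48.  12. -37. -97.  54.] [ -20.   21.  -47. -155.  -50. -100.] [0.067 0.048 0.051] 153.47024911529513
180 35 -1 0 180 [-15.  51.  -0.  13. -93. -80.] [  13.   52.   25.  -16. -131.   75.] [0.067 0.027 0.051] 155.24037504066766
90 25 -1 270 270 [ -45.   53.   17.  -41. -106. -126.] [-10.  32.   2. -59. -84.  30.] [0.091 0.053 0.048] 156.5297384602812
180 25 -1 0 180 [ -15.   56.    3.   14. -101.  -81.] [  14.   48.   21.  -14. -122.   76.] [0.091 0.052 0.048] 156.7158484663243
165
real	0m10.483s
user	0m37.219s
sys	0m0.136s
```

```bash
python3 - <<'E'
from h import *
sd=pickle.load(open("side0.pkl","rb"));sc=pickle.load(open("sc1.pkl","rb"))[0];w,s=pickle.load(open("w1.pkl","rb"))
for n,p,po in [("scene",sc,None),("side",sd,None),("w",w,s)]:
    W=cloud(p,po);h=cv2.cvtColor(p["pixels"],cv2.COLOR_RGB2HSV)
    m=(p["depth"]>0)&(abs(W[...,0]-.427)<.06)&(abs(W[...,1]+.343)<.06)&(h[...,1]>80)&(h[...,0]>95)&(h[...,0]<125)&(W[...,2]>.074)&(W[...,2]<.09)
    q=W[m];print(n,len(q),cv2.minAreaRect((q[:,:2]*1000).astype(np.float32)),np.median(q[:,2]))
E
cat > pathC.py <<'E'
from kin import *
from plan1 import Rtool
import sys
bk=np.array([.427,-.343,0]);well=np.array([.5735,.031,.105])
pit=float(sys.argv[1]);gz=float(sys.argv[2])
Rg=Rtool(np.radians(90),np.radians(pit),1);pg=np.array([0,0,gz])+Rg@[0,0,.011]
def bpose(o,th): G=R('x',-th); return o+G@pg,G@Rg
W=[]
# approach
Rd=R('x',0)
cur=ik(np.array([.47,-.26,.356]),Rtool(np.radians(90),np.radians(90),1))
print("down",np.round(cur))
def go(p,Rt,n,tag):
    global cur
    p0,R0=fk(cur);rv=Ro.from_matrix(Rt@R0.T).as_rotvec()
    mc=[9,9,9];mj=0
    for i in range(1,n+1):
        a=i/n;q=ik(p0+(p-p0)*a,Ro.from_rotvec(rv*a).as_matrix()@R0,[cur])
        if q is None: print(tag,"FAIL",i,n,np.round(cur));return
        mj=max(mj,abs(q-cur).max());cur=q;mc=np.minimum(mc,armclr(q,OBS+OBS2))
    print(tag,np.round(cur),"clr",np.round(mc,3),"maxstep",round(mj,1),"tcp",np.round(p,3))
t=Rg[:,2]
p,Rt=bpose(bk,0)
go(p-.12*t+[0,0,.1],Rt,12,"pre1")
go(p-.10*t,Rt,8,"pre2"); go(p,Rt,8,"grip")
go(p+[0,0,.15],Rt,8,"lift")
def rimat(x,th,dy=0): 
    G=R('x',-th);return bpose(x-G@[0,0,.08],th)
go(*rimat(well+[0,-.08,.15],20),14,"over");go(*rimat(well+[0,-.03,.09],70),10,"tilt70")
go(*rimat(well+[0,0,.055],105),8,"tilt105");go(*rimat(well+[0,0,.05],125),6,"tilt125");go(*rimat(well+[0,0,.05],135),6,"tilt135")
E
for a in "25 .045" "30 .045" "30 .04" "35 .04"; do echo == $a; python3 pathC.py $a; done
```

```text
scene 123 ((430.9621887207031, -338.8233642578125), (76.77144622802734, 63.78411102294922), 85.67730712890625) 0.07815330895768645
side 264 ((425.63226318359375, -344.77557373046875), (70.5842514038086, 63.556724548339844), 87.15315246582031) 0.07908480201588172
w 1056 ((427.5293884277344, -343.5609130859375), (69.39502716064453, 63.52539825439453), 87.57221984863281) 0.07927253112749688
== 25 .045
down [-12.  10.   1.  -0. -81.  12.]
pre1 [ -51.   51.   38.  -45. -127.   41.] clr [0.125 0.054 0.092] maxstep 5.4 tcp [ 0.427 -0.442  0.191]
pre2 [ -50.   56.   31.  -41. -117.   49.] clr [0.1   0.056 0.071] maxstep 1.3 tcp [ 0.427 -0.424  0.083]
grip [ -45.   53.   17.  -41. -106.   54.] clr [0.013 0.018 0.028] maxstep 2.0 tcp [ 0.427 -0.333  0.04 ]
lift [ -46.   42.   20.  -45. -116.   44.] clr [0.031 0.037 0.047] maxstep 1.5 tcp [ 0.427 -0.333  0.19 ]
over [-14.  27.   8. -43. -86.  23.] clr [0.106 0.057 0.094] maxstep 2.6 tcp [ 0.574 -0.053  0.214]
tilt70 [ 15.  20. -14.   6. -57. -19.] clr [0.176 0.126 0.058] maxstep 5.9 tcp [ 0.574 -0.033  0.172]
tilt105 [ 30.  27. -26.  38. -65. -
[... 2514 characters left out ...]
 12. -37. -96.  54.] clr [0.031 0.039 0.021] maxstep 1.8 tcp [ 0.427 -0.334  0.034]
lift [ -44.   39.   17.  -39. -108.   45.] clr [0.048 0.056 0.04 ] maxstep 1.6 tcp [ 0.427 -0.334  0.184]
over [ -9.  24.   6. -35. -80.  18.] clr [0.118 0.068 0.089] maxstep 2.7 tcp [ 0.574 -0.056  0.208]
tilt70 [ 19.  20. -19.  17. -57. -29.] clr [0.17  0.116 0.056] maxstep 5.9 tcp [ 0.574 -0.039  0.171]
tilt105 [ 31.  30. -28.  44. -71. -61.] clr [0.111 0.069 0.046] maxstep 5.0 tcp [ 0.574 -0.016  0.163]
tilt125 [ 34.  37. -29.  51. -84. -70.] clr [0.074 0.055 0.048] maxstep 2.3 tcp [ 0.574 -0.012  0.174]
tilt135 [ 35.  41. -29.  54. -91. -74.] clr [0.055 0.05  0.059] maxstep 1.2 tcp [ 0.574 -0.008  0.181]
```

Path C works: side-grip from -y at 35° pitch, then a pure tilt about -x. Next is a helper that turns target poses into row numbers.

```bash
cat > tgt.py <<'E'
from h import *
from kin import *
from plan1 import Rtool
BK=np.array([.427,-.343,0]);YB=-2.
PIT=35;GZ=.045
Rg0=Rtool(np.radians(90),np.radians(PIT),1);pg0=np.array([0,0,GZ])+Rg0@[0,0,.011]
def bpose(o,G): return o+G@pg0,G@Rg0     # tool pose when beaker at origin o orientation G
def delta(p,Rt,n=None):
    s=log();p0=np.array(s["tcp_pos"]);R0=np.array(s["ee_rot"])
    d=(p-p0)/.025;rv=Ro.from_matrix(Rt@R0.T).as_rotvec()
    k=max(np.abs(d).max(),np.linalg.norm(d)/1.6,np.abs(rv).max()/.125,np.linalg.norm(rv)/.124,1e-6)
    n=n or int(np.ceil(k));print("t",round(s["time_s"],2),"total",np.round(d,2),np.round(rv,3),"n",n,"per row",np.round(d/n,2),np.round(rv/n,3),"F",np.round(s["wrist_force"],1),"w",round(float(s["gripper_width"]),3))
E
python3 - <<'E'
from tgt import *
G=R('z',YB);p,Rt=bpose(BK,G);t=Rt[:,2]
print(np.round(p,4));delta(p-.12*t+[0,0,.08],Rt)
E
```

```text
[ 0.4273 -0.334   0.0387]
t 3.93 total [-2.24 -7.12 -6.74] [ 1.244  0.635 -0.159] n 12 per row [-0.19 -0.59 -0.56] [ 0.104  0.053 -0.013] F [-0.1  1.1 -0.9] w 1.004
```

Call:
apply_moves(
  plan=[
    [[100, -0.19, -0.59, -0.56, 0.104, 0.053, -0.013], [100, -0.19, -0.59, -0.56, 0.104, 0.053, -0.013], [100, -0.19, -0.59, -0.56, 0.104, 0.053, -0.013], [100, -0.19, -0.59, -0.56, 0.104, 0.053, -0.013], [100, -0.19, -0.59, -0.56, 0.104, 0.053, -0.013], [100, -0.19, -0.59, -0.56, 0.104, 0.053, -0.013], [100, -0.19, -0.59, -0.56, 0.104, 0.053, -0.013], [100, -0.19, -0.59, -0.56, 0.104, 0.053, -0.013], [100, -0.19, -0.59, -0.56, 0.104, 0.053, -0.013], [100, -0.19, -0.59, -0.56, 0.104, 0.053, -0.013], [100, -0.19, -0.59, -0.56, 0.104, 0.053, -0.013], [100, 0, 0, 0, 0, 0, 0]],
  ],
)

```text
time_s: 4.93
tcp_pos: [0.4364, -0.4135, 0.1929]
ee_rot: [[0.025, -0.998, 0.049], [-0.6, 0.024, 0.8], [-0.8, -0.05, -0.599]]
wrist_force: [-0.1, 0.5, -5.5]
gripper_width: 1.002
```

Run:
```python
from tgt import *
G=R('z',YB);p,Rt=bpose(BK,G);t=Rt[:,2]
delta(p-.09*t,Rt)
shot("wrist","w2");shot("side","sd2")
```

```text
t 4.93 total [-0.47  0.23 -4.11] [ 0.033  0.049 -0.01 ] n 5 per row [-0.09  0.05 -0.82] [ 0.007  0.01  -0.002] F [-0.1  0.5 -5.5] w 1.002
```

View pics/w2.png

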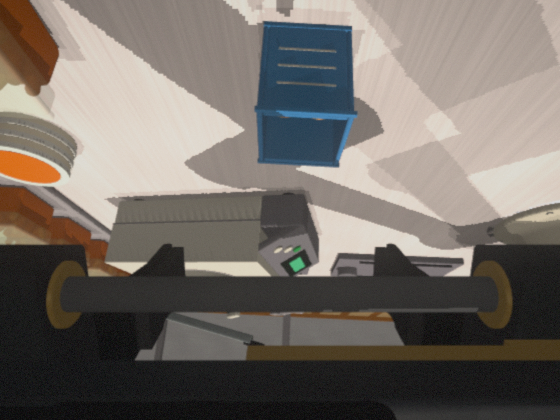

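View pics/sd2.png

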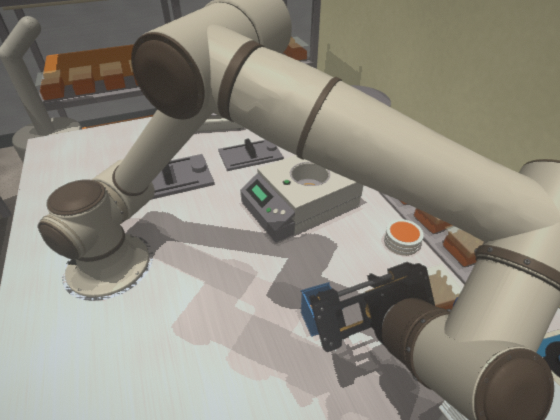

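The wrist view shows the beaker front face, rim corners at (259,111) and (354,114), bottom of the picture toward the meter. I'll compare that with the estimate.

Run:
```python
from tgt import *
w,s=pickle.load(open("w2.pkl","rb"))
print(np.round(onz(w,[(257.5,112),(355,115),(341,164),(258,161)],.08,s),4))
W=cloud(w,s);h=cv2.cvtColor(w["pixels"],cv2.COLOR_RGB2HSV)
m=(w["depth"]>0)&(abs(W[...,0]-.427)<.06)&(abs(W[...,1]+.343)<.06)&(h[...,1]>80)&(h[...,0]>95)&(h[...,0]<125)&(W[...,2]>.01)
q=W[m];print(len(q),np.percentile(q[:,0],[1,99]),np.percentile(q[:,1],[1,10,50,99]),q[:,2].max())
f=q[(q[:,1]<-.36)&(q[:,2]<.07)];A=np.polyfit(f[:,0],f[:,1],1);print("face slope deg",np.degrees(np.arctan(A[0])),"y at .427",np.polyval(A,.427),len(f))
for u in (257.5,355): pass
```

```text
[[ 0.456  -0.3776  0.08  ]
 [ 0.3937 -0.3773  0.08  ]
 [ 0.3944 -0.3136  0.08  ]
 [ 0.4604 -0.314   0.08  ]]
11135 [0.39501919 0.45668028] [-0.37924216 -0.37675077 -0.37453746 -0.31224134] 0.08105620946525448
face slope deg -2.6688927728916783 y at .427 -0.37545666930870325 5667
```

```bash
sed -i 's/^BK=.*/BK=np.array([.4265,-.3435,0]);YB=-2.5/' tgt.py
python3 - <<'E'
from tgt import *
G=R('z',YB);p,Rt=bpose(BK,G);t=Rt[:,2]
delta(p-.09*t,Rt)
E
```

```text
t 5.03 total [-0.56  0.14 -4.45] [ 0.047  0.06  -0.024] n 5 per row [-0.11  0.03 -0.89] [ 0.009  0.012 -0.005] F [0.4 0.7 0.8] w 0.996
```

Call:
apply_moves(
  plan=[
    [[100, -0.11, 0.03, -0.8, 0.009, 0.012, -0.005], [100, -0.11, 0.03, -0.9, 0.009, 0.012, -0.005], [100, -0.11, 0.03, -0.9, 0.009, 0.012, -0.005], [100, -0.11, 0.03, -0.9, 0.009, 0.012, -0.005], [100, -0.11, 0.03, -0.7, 0.009, 0.012, -0.005], [100, 0, 0, 0, 0, 0, 0]],
  ],
)

```text
time_s: 5.53
tcp_pos: [0.4318, -0.4069, 0.1148]
ee_rot: [[0.0, -0.999, 0.041], [-0.606, 0.032, 0.795], [-0.796, -0.025, -0.605]]
wrist_force: [-0.6, 1.2, 0.0]
gripper_width: 1.002
```

Run:
```python
from tgt import *
G=R('z',YB);p,Rt=bpose(BK,G);t=Rt[:,2]
delta(p-.09*t,Rt)
delta(p,Rt)
shot("wrist","w3")
```

```text
t 5.53 total [-0.32 -0.05 -0.98] [ 0.04   0.023 -0.011] n 1 per row [-0.32 -0.05 -0.98] [ 0.04   0.023 -0.011] F [-0.6  1.2  0. ] w 1.002
t 5.53 total [-0.2   2.9  -3.04] [ 0.04   0.023 -0.011] n 4 per row [-0.05  0.72 -0.76] [ 0.01   0.006 -0.003] F [-0.6  1.2  0. ] w 1.002
```

View pics/w3.png

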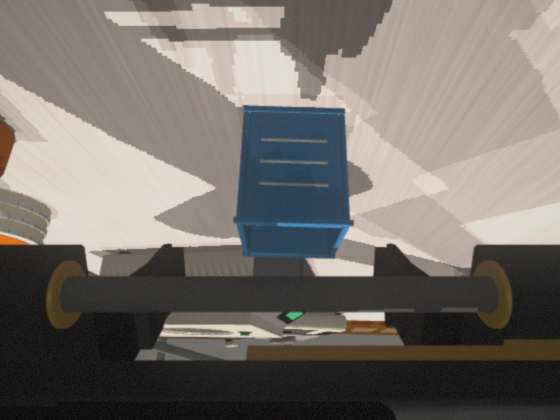

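The beaker is at columns 240-350, between the fingers at 165 and 390. I'll align to the standoff, then approach.

Call:
apply_moves(
  plan=[
    [[100, -0.32, -0.05, -1.0, 0.04, 0.023, -0.011], [100, -0.06, 0, -0.15, 0.008, 0.004, 0], [100, 0, 0, 0, 0, 0, 0]],
  ],
)

```text
time_s: 5.83
tcp_pos: [0.4268, -0.4106, 0.0978]
ee_rot: [[-0.012, -0.999, 0.037], [-0.582, 0.037, 0.812], [-0.813, -0.011, -0.582]]
wrist_force: [0.3, -0.8, 0.4]
gripper_width: 0.996
```

Run:
```python
from tgt import *
G=R('z',YB);p,Rt=bpose(BK,G);t=Rt[:,2]
delta(p-.09*t,Rt)
delta(p,Rt,6)
```

```text
t 5.83 total [-0.12  0.1  -0.3 ] [ 0.011  0.011 -0.006] n 1 per row [-0.12  0.1  -0.3 ] [ 0.011  0.011 -0.006] F [ 0.3 -0.8  0.4] w 0.996
t 5.83 total [ 0.01  3.04 -2.36] [ 0.011  0.011 -0.006] n 6 per row [ 0.    0.51 -0.39] [ 0.002  0.002 -0.001] F [ 0.3 -0.8  0.4] w 0.996
```

Call:
apply_moves(
  plan=[
    [[100, 0, 0.5, -0.5, 0.004, 0.004, -0.002], [100, 0, 0.55, -0.45, 0.002, 0.002, -0.001], [100, 0, 0.55, -0.4, 0.002, 0.002, -0.001], [100, 0, 0.55, -0.4, 0.002, 0.002, -0.001], [100, 0, 0.5, -0.4, 0.002, 0.002, 0], [100, 0, 0.3, -0.2, 0, 0, 0], [100, 0, 0, 0, 0, 0, 0]],
  ],
)

```text
time_s: 6.42
tcp_pos: [0.4343, -0.3405, 0.0557]
ee_rot: [[0.0, -0.999, 0.045], [-0.599, 0.036, 0.8], [-0.801, -0.027, -0.598]]
wrist_force: [-0.2, 0.3, -0.1]
gripper_width: 1.0
```

Run:
```python
from tgt import *
G=R('z',YB);p,Rt=bpose(BK,G);t=Rt[:,2]
delta(p,Rt,1)
shot("wrist","w4");shot("side","sd4")
```

```text
t 6.42 total [-0.3   0.24 -0.68] [ 0.032  0.026 -0.007] n 1 per row [-0.3   0.24 -0.68] [ 0.032  0.026 -0.007] F [-0.2  0.3 -0.1] w 1.0
```

View pics/w4.png

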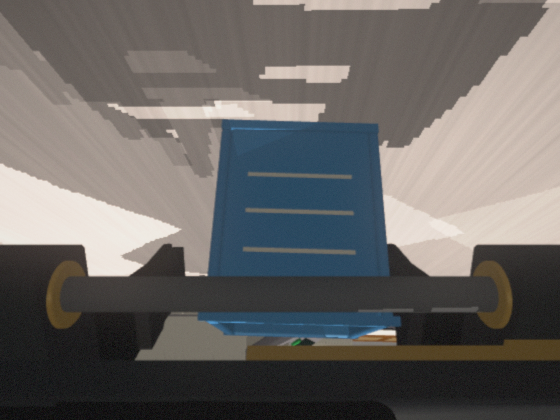

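View pics/sd4.png

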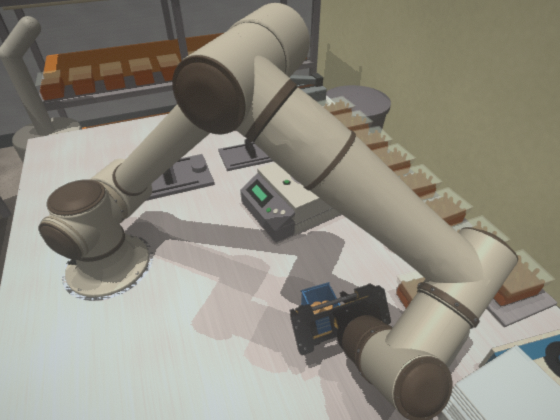

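The beaker spans columns 210-388, so the right finger is close. I'll centre before closing.

Call:
apply_moves(
  plan=[
    [[100, -0.35, 0.2, -0.6, 0.032, 0.026, -0.007], [100, -0.05, 0.05, -0.15, 0.008, 0.006, 0], [100, 0, 0, 0, 0, 0, 0]],
  ],
)

```text
time_s: 6.77
tcp_pos: [0.4253, -0.3388, 0.0392]
ee_rot: [[-0.027, -0.999, 0.036], [-0.572, 0.045, 0.819], [-0.82, 0.002, -0.572]]
wrist_force: [0.8, 0.3, 0.2]
gripper_width: 1.001
```

Run:
```python
from tgt import *
G=R('z',YB);p,Rt=bpose(BK,G);t=Rt[:,2]
delta(p,Rt,1)
```

```text
t 6.77 total [ 0.07  0.17 -0.02] [-0.002 -0.002  0.001] n 1 per row [ 0.07  0.17 -0.02] [-0.002 -0.002  0.001] F [0.8 0.3 0.2] w 1.001
```

Aligned, so I close.

Call:
apply_moves(
  plan=[
    [[100, 0.05, 0.17, 0, 0, 0, 0], [50, 0, 0, 0, 0, 0, 0], [30, 0, 0, 0, 0, 0, 0], [30, 0, 0, 0, 0, 0, 0], [30, 0, 0, 0, 0, 0, 0], [30, 0, 0, 0, 0, 0, 0]],
  ],
)

```text
time_s: 7.27
tcp_pos: [0.4266, -0.3358, 0.0388]
ee_rot: [[-0.028, -0.999, 0.037], [-0.572, 0.046, 0.819], [-0.82, 0.001, -0.573]]
wrist_force: [-0.8, 1.0, -0.6]
gripper_width: 0.734
```

Run:
```python
from tgt import *
G=R('z',YB);p,Rt=bpose(BK,G)
delta(p,Rt,1)
```

```text
t 7.27 total [ 0.01  0.05 -0.  ] [-0.001 -0.001  0.002] n 1 per row [ 0.01  0.05 -0.  ] [-0.001 -0.001  0.002] F [-0.8  1.  -0.6] w 0.734
```

```bash
cat >> tgt.py <<'E'
WELL=np.array([.5735,.031,.105])
try: pgA,RgA=pickle.load(open("grasp.pkl","rb"))
except Exception: pass
def bp(o,G): return o+G@pgA,G@RgA
def rimat(x,th,yaw=YB):
    G=R('x',-th)@R('z',yaw);return bp(x-G@[0,0,.08],G)
E
python3 - <<'E'
from tgt import *
s=sense();G=R('z',YB)
pickle.dump((G.T@(np.array(s["tcp_pos"])-BK),G.T@np.array(s["ee_rot"])),open("grasp.pkl","wb"))
E
python3 - <<'E'
from tgt import *
p,Rt=rimat(BK+[0,0,.08+.13],0);delta(p,Rt)
E
```

```text
t 7.27 total [0.  0.  5.2] [0. 0. 0.] n 6 per row [0.   0.   0.87] [0. 0. 0.] F [-0.8  1.  -0.6] w 0.734
```

Call:
apply_moves(
  plan=[
    [[30, 0, 0, 0.3, 0, 0, 0], [30, 0, 0, 0.6, 0, 0, 0], [30, 0, 0, 0.9, 0, 0, 0], [30, 0, 0, 0.9, 0, 0, 0], [30, 0, 0, 0.9, 0, 0, 0], [30, 0, 0, 0.9, 0, 0, 0], [30, 0, 0, 0.9, 0, 0, 0], [30, 0, 0, 0.5, 0, 0, 0], [30, 0, 0, 0, 0, 0, 0]],
  ],
)

```text
time_s: 8.02
tcp_pos: [0.425, -0.3352, 0.1992]
ee_rot: [[-0.028, -0.999, 0.037], [-0.577, 0.046, 0.816], [-0.817, 0.001, -0.577]]
wrist_force: [0.4, -0.7, -1.0]
gripper_width: 0.735
```

Run:
```python
from tgt import *
p,Rt=rimat(WELL+[0,-.08,.15],20);delta(p,Rt)
w,s=shot("wrist","w5");shot("side","sd5")
```

```text
t 8.02 total [ 5.95 11.17  0.58] [-0.344 -0.    -0.   ] n 12 per row [0.5  0.93 0.05] [-0.029 -0.    -0.   ] F [ 0.4 -0.7 -1. ] w 0.735
```

View pics/sd5.png

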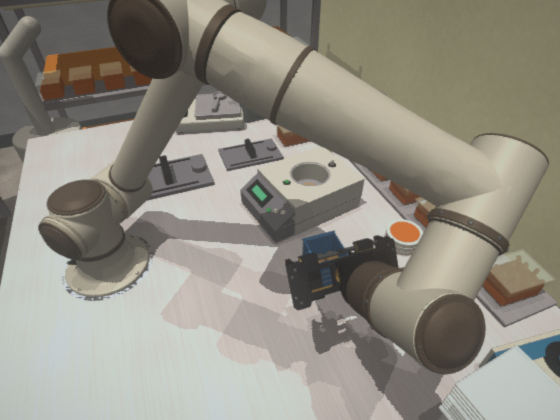

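The beaker is lifted in the gripper at about (325,265). Carrying it over the well.

Call:
apply_moves(
  plan=[
    [[30, 0.25, 0.5, 0.1, -0.01, 0, 0], [30, 0.4, 0.8, 0.1, -0.03, 0, 0], [30, 0.5, 0.95, 0.05, -0.03, 0, 0], [30, 0.5, 0.95, 0.05, -0.03, 0, 0], [30, 0.5, 0.95, 0.05, -0.03, 0, 0], [30, 0.5, 0.95, 0.05, -0.03, 0, 0], [30, 0.5, 0.95, 0.05, -0.03, 0, 0], [30, 0.5, 0.95, 0.05, -0.03, 0, 0], [30, 0.5, 0.95, 0.05, -0.03, 0, 0], [30, 0.5, 0.95, 0.05, -0.03, 0, 0], [30, 0.4, 0.6, 0.05, -0.03, 0, 0], [30, 0.2, 0.3, 0, 0, 0, 0]],
  ],
)

```text
time_s: 9.12
tcp_pos: [0.5516, -0.0686, 0.1916]
ee_rot: [[-0.062, -0.998, 0.014], [-0.789, 0.058, 0.611], [-0.611, 0.026, -0.791]]
wrist_force: [-0.3, 0.6, -1.5]
gripper_width: 0.73
```

Run:
```python
from tgt import *
p,Rt=rimat(WELL+[0,-.08,.15],20);delta(p,Rt)
p,Rt=rimat(WELL+[0,-.03,.09],70);delta(p,Rt)
w,s=shot("wrist","w6");shot("scene","sc6")
```

```text
t 9.12 total [0.88 0.51 0.88] [-0.048 -0.038  0.014] n 1 per row [0.88 0.51 0.88] [-0.048 -0.038  0.014] F [-0.3  0.6 -1.5] w 0.73
t 9.12 total [ 0.88  1.34 -0.72] [-0.92 -0.03  0.03] n 8 per row [ 0.11  0.17 -0.09] [-0.115 -0.004  0.004] F [-0.3  0.6 -1.5] w 0.73
```

View pics/sc6.png

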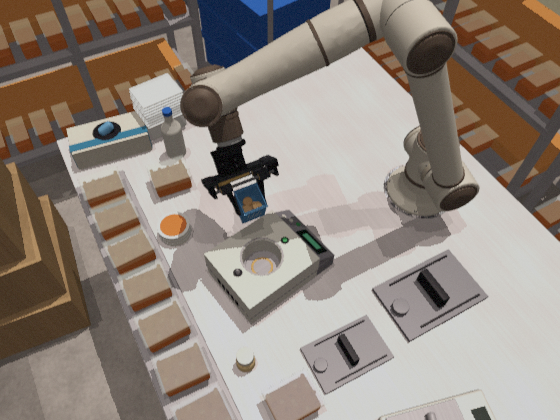

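View pics/w6.png

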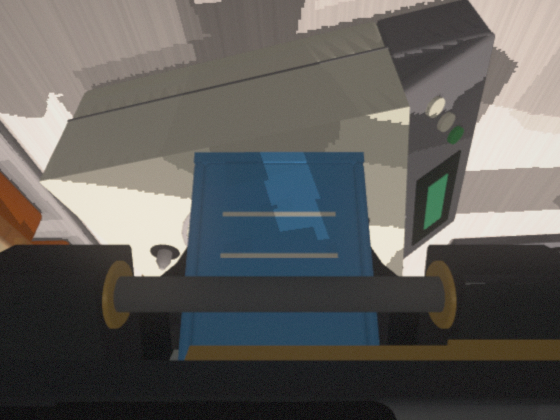

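The scene shows the tablets still in the beaker at (250,205) just in front of the well at (262,258). I correct the position, then start the tilt.

Call:
apply_moves(
  plan=[
    [[30, 0.9, 0.5, 0.9, -0.048, -0.038, 0.014], [30, 0.2, 0.3, 0.2, -0.1, 0, 0], [30, 0, 0.2, -0.2, -0.115, 0, 0], [30, 0, 0.2, -0.2, -0.115, 0, 0], [30, 0, 0.2, -0.2, -0.115, 0, 0], [30, 0, 0.1, -0.2, -0.115, 0, 0], [30, 0, 0.1, -0.2, -0.115, 0, 0], [30, 0, 0.1, -0.2, -0.115, 0, 0], [30, 0, 0, 0, 0, 0, 0]],
  ],
)

```text
time_s: 9.97
tcp_pos: [0.5747, -0.0365, 0.1766]
ee_rot: [[-0.046, -0.999, 0.024], [-0.976, 0.04, -0.215], [0.214, -0.034, -0.976]]
wrist_force: [-1.1, -0.0, -2.9]
gripper_width: 0.732
```

```bash
cat >> tgt.py <<'E'
def where():
    s=sense();G=np.array(s["ee_rot"])@RgA.T;o=np.array(s["tcp_pos"])-G@pgA
    print("rim",np.round(o+G@[0,0,.08]-WELL,4),"tilt",round(np.degrees(np.arccos(G[2,2])),1),"mouth dir",np.round(G[:,2],2))
E
python3 - <<'E'
from tgt import *
where()
p,Rt=rimat(WELL+[0,-.01,.065],95);delta(p,Rt)
shot("scene","sc7")
E
```

```text
rim [ 0.002  -0.0324  0.0945] tilt 67.4 mouth dir [0.02 0.92 0.38]
t 9.97 total [-0.04  0.63 -0.43] [-0.482 -0.003  0.023] n 4 per row [-0.01  0.16 -0.11] [-0.12  -0.001  0.006] F [-1.1 -0.  -2.9] w 0.732
```

View pics/sc7.png

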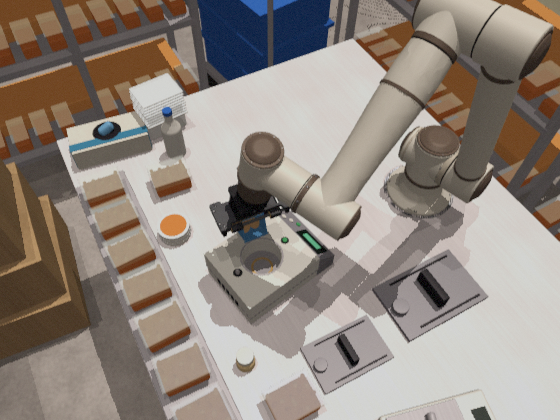

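Call:
apply_moves(
  plan=[
    [[30, 0, 0.2, -0.2, -0.12, 0, 0.01], [30, 0, 0.2, -0.2, -0.12, 0, 0.01], [30, 0, 0.15, -0.15, -0.12, 0, 0], [30, 0, 0.1, -0.1, -0.12, 0, 0], [30, 0, 0.1, 0, -0.03, 0, 0], [30, 0, 0, 0, 0, 0, 0]],
  ],
)

```text
time_s: 10.52
tcp_pos: [0.5748, -0.0268, 0.1596]
ee_rot: [[-0.043, -0.999, 0.021], [-0.741, 0.017, -0.671], [0.67, -0.044, -0.741]]
wrist_force: [-0.3, -0.9, -1.2]
gripper_width: 0.728
```

Run:
```python
from tgt import *
where()
p,Rt=rimat(WELL+[0,-.004,.05],120);delta(p,Rt)
```

```text
rim [ 0.0021 -0.0159  0.057 ] tilt 97.2 mouth dir [ 0.02  0.99 -0.12]
t 10.52 total [-0.05  0.57  0.38] [-0.399  0.003  0.022] n 4 per row [-0.01  0.14  0.09] [-0.1    0.001  0.005] F [-0.3 -0.9 -1.2] w 0.728
```

Call:
apply_moves(
  plan=[
    [[30, 0, 0.15, 0.1, -0.08, 0, 0.005], [30, 0, 0.15, 0.1, -0.08, 0, 0.005], [30, 0, 0.12, 0.1, -0.08, 0, 0.005], [30, 0, 0.12, 0.1, -0.08, 0, 0], [30, 0, 0.1, 0.1, -0.08, 0, 0], [30, 0, 0, 0, 0, 0, 0], [30, 0, 0, 0, 0, 0, 0], [30, 0, 0, 0, 0, 0, 0]],
  ],
)

```text
time_s: 11.18
tcp_pos: [0.5753, -0.0232, 0.1722]
ee_rot: [[-0.048, -0.999, 0.003], [-0.427, 0.017, -0.904], [0.903, -0.044, -0.428]]
wrist_force: [-0.1, 0.1, -1.2]
gripper_width: 0.736
```

Run:
```python
from tgt import *
where()
p,Rt=rimat(WELL+[0,0,.052],130);delta(p,Rt)
shot("scene","sc8");shot("side","sd8");a=pickle.load(open("sc8.pkl","rb"))[0]["pixels"][180:320,180:340];b=pickle.load(open("sd8.pkl","rb"))[0]["pixels"][120:260,230:390]
cv2.imwrite("pics/c8.png",cv2.resize(np.hstack([a,b]),None,fx=2.5,fy=2.5)[:,:,::-1])
```

```text
rim [ 0.0033 -0.0146  0.0535] tilt 119.7 mouth dir [ 0.04  0.87 -0.49]
t 11.18 total [-0.07  0.71  0.22] [-0.18   0.007  0.038] n 2 per row [-0.03  0.35  0.11] [-0.09   0.004  0.019] F [-0.1  0.1 -1.2] w 0.736
```

View pics/c8.png

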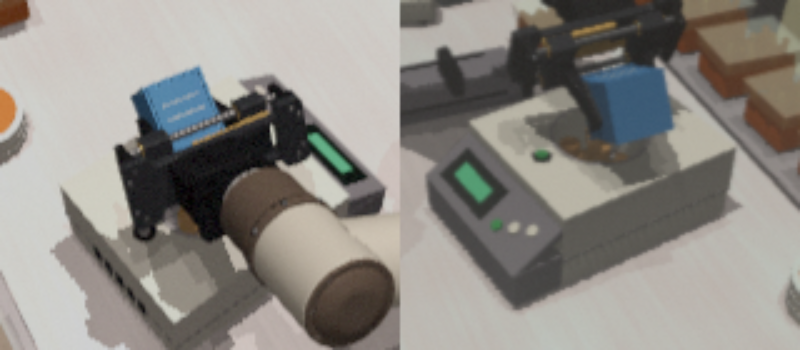

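Tablets are dropping into the well, the brown shapes at crop (590,150). I tilt further and wait so that all come out.

Call:
apply_moves(
  plan=[
    [[30, 0, 0.3, 0.1, -0.09, 0, 0.01], [30, 0, 0.3, 0.1, -0.09, 0, 0.01], [30, 0, 0, 0, -0.05, 0, 0], [30, 0, 0, 0, 0, 0, 0], [30, 0, 0, 0, 0, 0, 0], [30, 0, 0, 0, 0, 0, 0], [30, 0, 0, 0, 0, 0, 0]],
  ],
)

```text
time_s: 11.87
tcp_pos: [0.5762, -0.011, 0.1843]
ee_rot: [[-0.056, -0.998, 0.019], [-0.219, -0.006, -0.976], [0.974, -0.059, -0.218]]
wrist_force: [-0.9, -0.2, -0.1]
gripper_width: 0.73
```

Run:
```python
from tgt import *
where()
for y,z,th in ((-.03,.09,70),(-.08,.15,20)):
    p,Rt=rimat(WELL+[0,y,z],th);delta(p,Rt)
shot("side","sd9");b=pickle.load(open("sd9.pkl","rb"))[0]["pixels"][120:260,230:390]
cv2.imwrite("pics/c9.png",cv2.resize(b,None,fx=4,fy=4)[:,:,::-1])
```

```text
rim [ 0.0039 -0.0064  0.0572] tilt 132.3 mouth dir [ 0.03  0.74 -0.67]
t 11.87 total [-0.1  -0.97 -0.42] [1.088 0.008 0.034] n 9 per row [-0.01 -0.11 -0.05] [0.121 0.001 0.004] F [-0.9 -0.2 -0.1] w 0.73
t 11.87 total [-0.1  -1.8   1.18] [ 1.961 -0.008  0.039] n 16 per row [-0.01 -0.11  0.07] [ 0.123 -0.     0.002] F [-0.9 -0.2 -0.1] w 0.73
```

View pics/c9.png

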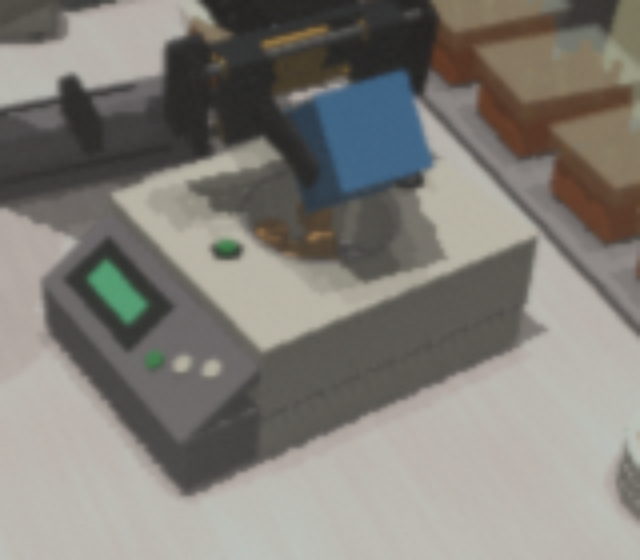

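A tablet seems to sit right under the beaker's lip, so I raise before untilting.

Call:
apply_moves(
  plan=[
    [[30, 0, 0, 0.2, 0, 0, 0], [30, 0, 0, 0.5, 0, 0, 0], [30, 0, 0, 0.8, 0, 0, 0], [30, 0, 0, 0.5, 0, 0, 0], [30, 0, 0, 0, 0, 0, 0]],
  ],
)

```text
time_s: 12.33
tcp_pos: [0.5758, -0.012, 0.2406]
ee_rot: [[-0.059, -0.998, 0.018], [-0.222, -0.004, -0.975], [0.973, -0.062, -0.221]]
wrist_force: [0.1, 0.2, -1.3]
gripper_width: 0.727
```

Run:
```python
from tgt import *
where()
shot("side","sd10");b=pickle.load(open("sd10.pkl","rb"))[0]["pixels"][110:260,230:390]
cv2.imwrite("pics/c10.png",cv2.resize(b,None,fx=4,fy=4)[:,:,::-1])
p,Rt=rimat(WELL+[0,-.08,.16],20);delta(p,Rt)
```

```text
rim [ 0.0037 -0.0073  0.1136] tilt 132.1 mouth dir [ 0.04  0.74 -0.67]
t 12.38 total [-0.08 -1.75 -0.64] [ 1.957 -0.008  0.042] n 16 per row [-0.01 -0.11 -0.04] [ 0.122 -0.001  0.003] F [-0.2 -0.5 -1.4] w 0.736
```

View pics/c10.png

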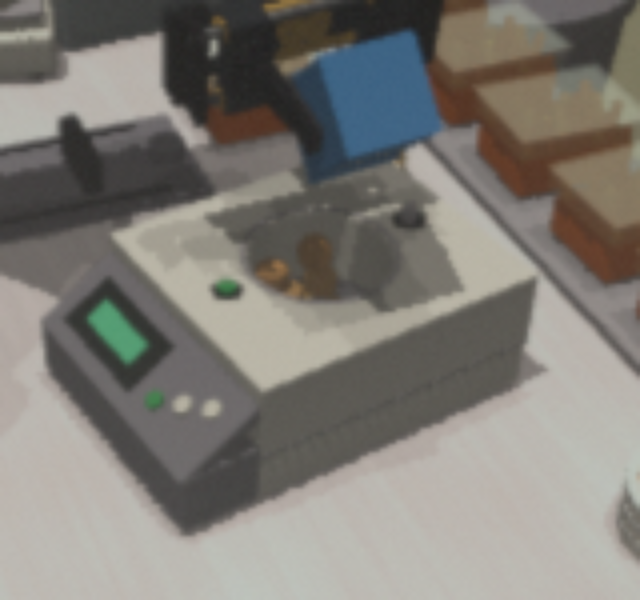

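Tablets are stacked in the well at crop (270-320,240-290). Untilting now.

Call:
apply_moves(
  plan=[
    [[30, 0, -0.11, 0, 0.08, 0, 0], [30, 0, -0.11, 0, 0.122, 0, 0.003], [30, 0, -0.11, 0, 0.122, 0, 0.003], [30, 0, -0.11, 0, 0.122, 0, 0.003], [30, 0, -0.11, 0, 0.122, 0, 0.003], [30, 0, -0.11, 0, 0.122, 0, 0.003], [30, 0, -0.11, 0, 0.122, 0, 0.003], [30, 0, -0.11, 0, 0.122, 0, 0.003], [30, 0, -0.11, 0, 0.122, 0, 0.003], [30, 0, -0.11, 0, 0.122, 0, 0.003], [30, 0, -0.11, 0, 0.122, 0, 0.003], [30, 0, -0.11, 0, 0.122, 0, 0.003]],
  ],
)

```text
time_s: 13.38
tcp_pos: [0.5714, -0.0396, 0.2341]
ee_rot: [[-0.009, -0.999, 0.042], [-0.994, 0.013, 0.109], [-0.11, -0.041, -0.993]]
wrist_force: [-0.1, -1.1, -1.2]
gripper_width: 0.733
```

Run:
```python
from tgt import *
where()
p,Rt=rimat(BK+[0,0,.08+.14],0);delta(p,Rt)
shot("scene","sc11");shot("wrist","w11")
```

```text
rim [-0.0029 -0.0446  0.162 ] tilt 48.8 mouth dir [-0.02  0.75  0.66]
t 13.38 total [ -5.79 -11.85  -2.21] [ 0.851  0.014 -0.014] n 12 per row [-0.48 -0.99 -0.18] [ 0.071  0.001 -0.001] F [-0.1 -1.1 -1.2] w 0.733
```

View pics/sc11.png

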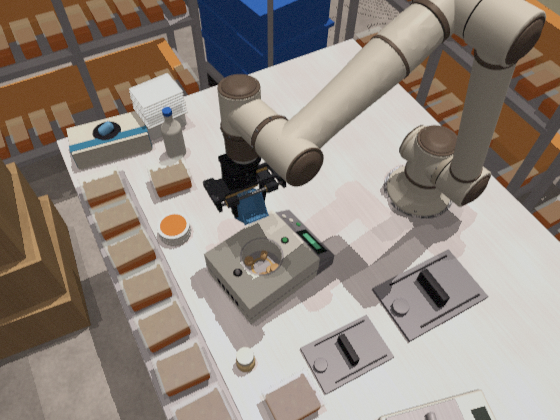

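The tablets show in the well at (260,262) and the beaker at (250,205) looks empty. Back to its original place.

Call:
apply_moves(
  plan=[
    [[30, -0.2, -0.5, 0, 0.06, 0, 0], [30, -0.4, -0.9, 0, 0.08, 0, 0], [30, -0.5, -1, 0, 0.08, 0, 0], [30, -0.5, -1, -0.1, 0.08, 0, 0], [30, -0.5, -1, -0.2, 0.08, 0, 0], [30, -0.5, -1, -0.2, 0.08, 0, 0], [30, -0.5, -1, -0.2, 0.08, 0, 0], [30, -0.5, -1, -0.2, 0.08, 0, 0], [30, -0.5, -1, -0.2, 0.08, 0, 0], [30, -0.5, -1, -0.2, 0.08, 0, 0], [30, -0.5, -1, -0.2, 0.06, 0, 0], [30, -0.4, -0.8, -0.2, 0.03, 0, 0]],
  ],
)

```text
time_s: 14.48
tcp_pos: [0.4216, -0.3247, 0.1823]
ee_rot: [[-0.02, -1.0, 0.012], [-0.538, 0.021, 0.843], [-0.843, 0.01, -0.538]]
wrist_force: [0.7, 0.2, -1.0]
gripper_width: 0.735
```

Run:
```python
from tgt import *
where()
p,Rt=rimat(BK+[0,0,.08+.05],0);delta(p,Rt)
shot("wrist","w12");a,s=shot("scene","sc12")
cv2.imwrite("pics/c12.png",cv2.resize(a["pixels"][210:310,180:320],None,fx=4,fy=4)[:,:,::-1])
```

```text
rim [-0.1515 -0.3651  0.1181] tilt 2.5 mouth dir [ 0.01 -0.04  1.  ]
t 14.48 total [ 0.2  -0.44 -3.74] [-0.043 -0.007 -0.025] n 4 per row [ 0.05 -0.11 -0.94] [-0.011 -0.002 -0.006] F [ 0.7  0.2 -1. ] w 0.735
```

View pics/c12.png

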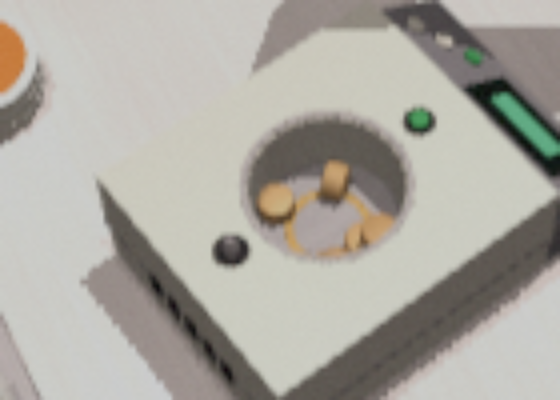

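The scene crop shows tablets at (275,200), (335,180), (378,228), (353,238) and (330,253); a sixth may be hidden by the near edge. I lower the beaker.

Call:
apply_moves(
  plan=[
    [[30, 0.1, -0.2, -0.7, -0.02, -0.004, -0.012], [30, 0.1, -0.2, -0.9, -0.02, -0.002, -0.01], [30, 0, 0, -0.9, 0, 0, 0], [30, 0, 0, -0.9, 0, 0, 0], [30, 0, 0, -0.4, 0, 0, 0], [30, 0, 0, 0, 0, 0, 0]],
  ],
)

```text
time_s: 15.08
tcp_pos: [0.4243, -0.3322, 0.0776]
ee_rot: [[-0.045, -0.999, 0.017], [-0.577, 0.04, 0.816], [-0.816, 0.027, -0.578]]
wrist_force: [-0.7, 1.2, -1.7]
gripper_width: 0.736
```

Run:
```python
from tgt import *
where()
p,Rt=rimat(BK+[0,0,.08+.002],0);delta(p,Rt)
```

```text
rim [-0.1482 -0.3707  0.0139] tilt 1.5 mouth dir [0.03 0.01 1.  ]
t 15.08 total [ 0.09 -0.14 -1.47] [ 0.005 -0.026 -0.006] n 2 per row [ 0.05 -0.07 -0.74] [ 0.003 -0.013 -0.003] F [-0.7  1.2 -1.7] w 0.736
```

Call:
apply_moves(
  plan=[
    [[30, 0.05, -0.1, -0.6, 0.003, -0.02, -0.003], [30, 0.03, 0, -0.5, 0, -0.006, 0], [30, 0, 0, -0.3, 0, 0, 0], [30, 0, 0, 0, 0, 0, 0]],
  ],
)

```text
time_s: 15.42
tcp_pos: [0.4277, -0.3329, 0.0431]
ee_rot: [[-0.024, -0.999, 0.028], [-0.577, 0.037, 0.816], [-0.816, 0.003, -0.578]]
wrist_force: [-0.0, -0.5, -0.5]
gripper_width: 0.732
```

Run:
```python
from tgt import *
where()
p,Rt=rimat(BK+[0,0,.08],0);delta(p,Rt)
```

```text
rim [-0.1458 -0.3713 -0.0206] tilt 0.3 mouth dir [0.   0.01 1.  ]
t 15.42 total [-0.04 -0.12 -0.17] [ 0.006 -0.002 -0.009] n 1 per row [-0.04 -0.12 -0.17] [ 0.006 -0.002 -0.009] F [-0.  -0.5 -0.5] w 0.732
```

Call:
apply_moves(
  plan=[
    [[30, 0, 0, -0.15, 0.006, 0, 0], [30, 0, 0, -0.05, 0, 0, 0], [30, 0, 0, 0, 0, 0, 0]],
  ],
)

```text
time_s: 15.67
tcp_pos: [0.4284, -0.3331, 0.0395]
ee_rot: [[-0.022, -0.999, 0.027], [-0.574, 0.035, 0.818], [-0.819, 0.003, -0.574]]
wrist_force: [0.1, -0.2, 0.7]
gripper_width: 0.734
```

Run:
```python
from tgt import *
where()
p,Rt=rimat(BK+[0,0,.08],0);delta(p,Rt)
```

```text
rim [-0.1451 -0.3717 -0.0243] tilt 0.1 mouth dir [0. 0. 1.]
t 15.67 total [-0.07 -0.11 -0.03] [ 0.002 -0.001 -0.011] n 1 per row [-0.07 -0.11 -0.03] [ 0.002 -0.001 -0.011] F [ 0.1 -0.2  0.7] w 0.734
```

Call:
apply_moves(
  plan=[
    [[30, 0, 0, -0.03, 0, 0, 0], [60, 0, 0, 0, 0, 0, 0], [100, 0, 0, 0, 0, 0, 0], [100, 0, 0, 0, 0, 0, 0], [100, 0, 0, 0, 0, 0, 0], [100, 0, 0, 0, 0, 0, 0]],
  ],
)

```text
time_s: 16.17
tcp_pos: [0.4289, -0.3341, 0.0415]
ee_rot: [[-0.02, -0.999, 0.028], [-0.576, 0.034, 0.817], [-0.817, -0.0, -0.576]]
wrist_force: [-0.2, -0.7, 0.5]
gripper_width: 0.943
```

Run:
```python
from tgt import *
p,Rt=rimat(BK+[0,0,.08],0);t=Rt[:,2];delta(p-.1*t,Rt)
```

```text
t 16.17 total [-0.24 -3.35  2.18] [ 0.004  0.002 -0.012] n 4 per row [-0.06 -0.84  0.55] [ 0.001  0.    -0.003] F [-0.2 -0.7  0.5] w 0.943
```

Call:
apply_moves(
  plan=[
    [[100, -0.05, -0.3, 0.15, 0, 0, 0], [100, -0.05, -0.6, 0.35, 0, 0, 0], [100, -0.05, -0.8, 0.5, 0, 0, 0], [100, -0.05, -0.8, 0.5, 0, 0, 0], [100, -0.05, -0.6, 0.6, 0, 0, 0], [100, 0, -0.3, 0.9, 0, 0, 0], [100, 0, 0, 0, 0, 0, 0]],
  ],
)

```text
time_s: 16.75
tcp_pos: [0.4199, -0.4243, 0.1209]
ee_rot: [[-0.022, -0.999, 0.024], [-0.575, 0.033, 0.817], [-0.818, 0.004, -0.576]]
wrist_force: [0.5, -1.1, 1.4]
gripper_width: 0.998
```

Run:
```python
from tgt import *
s=log();print(np.round(s["tcp_pos"],3))
shot("wrist","w13");shot("side","sd13")
```

```text
[ 0.42  -0.424  0.121]
```

View pics/w13.png

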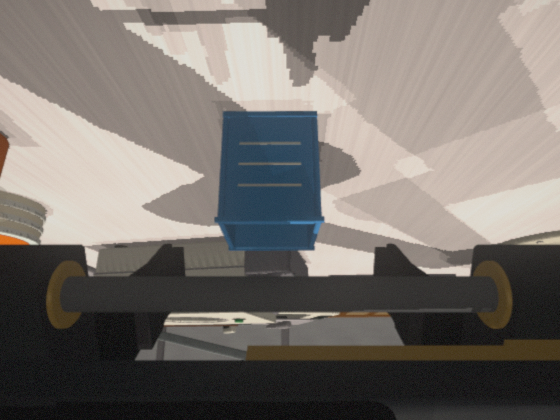

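View pics/sd13.png

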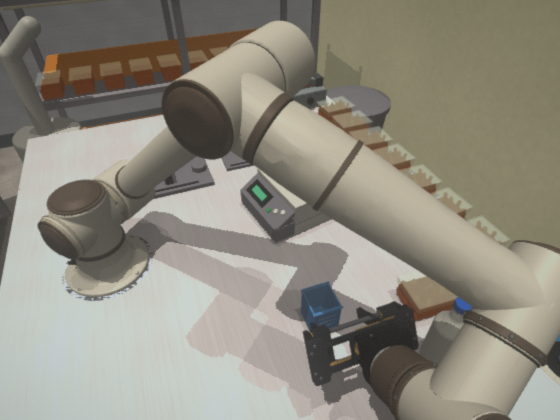

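The beaker stands upright at (320,305) and looks empty on the outside view. I raise the arm and look down at the meter.

Run:
```python
from tgt import *
Rd=Rtool(np.radians(90),np.radians(90),1)
delta(np.array([.46,-.28,.36]),Rd)
```

```text
t 16.85 total [1.62 5.66 9.7 ] [-0.964  0.009  0.034] n 10 per row [0.16 0.57 0.97] [-0.096  0.001  0.003] F [ 0.2  0.2 -0.1] w 0.998
```

Call:
apply_moves(
  plan=[
    [[100, 0.1, 0, 0.9, 0, 0, 0], [100, 0.1, 0.2, 1, -0.06, 0, 0], [100, 0.2, 0.4, 1, -0.1, 0, 0], [100, 0.2, 0.6, 1, -0.12, 0, 0.004], [100, 0.2, 0.7, 1, -0.12, 0, 0.004], [100, 0.2, 0.8, 1, -0.12, 0, 0.004], [100, 0.2, 0.8, 1, -0.12, 0, 0.004], [100, 0.2, 0.8, 1, -0.12, 0, 0.004], [100, 0.2, 0.8, 1, -0.12, 0, 0.004], [100, 0.2, 0.8, 0.8, -0.1, 0, 0.004], [100, 0.2, 0.8, 0.4, -0.03, 0, 0], [100, 0, 0, 0, 0, 0, 0]],
  ],
)

```text
time_s: 17.85
tcp_pos: [0.4639, -0.2434, 0.3656]
ee_rot: [[-0.016, -1.0, 0.023], [-0.998, 0.014, -0.067], [0.067, -0.024, -0.997]]
wrist_force: [-0.3, 0.6, -0.1]
gripper_width: 1.003
```

Run:
```python
from tgt import *
Rd=Rtool(np.radians(90),np.radians(90),1)
s=sense();print(np.round(s["tcp_pos"],3))
delta(np.array([.573,.11,.30]),Rd)
shot("wrist","w14")
```

```text
[ 0.464 -0.243  0.366]
t 17.85 total [ 4.37 14.13 -2.62] [0.067 0.023 0.015] n 15 per row [ 0.29  0.94 -0.17] [0.004 0.002 0.001] F [-0.3  0.6 -0.1] w 1.003
```

View pics/w14.png

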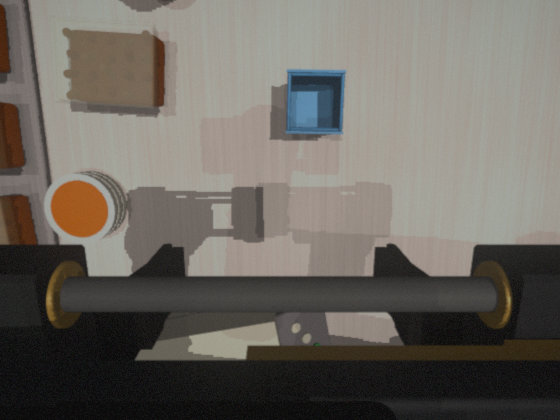

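The beaker at (316,102) is upright and empty. Next I move over the meter.

Call:
apply_moves(
  plan=[
    [[100, 0.3, 0.6, -0.1, 0.01, 0.005, 0.003], [100, 0.3, 1, -0.15, 0.01, 0.005, 0.003], [100, 0.3, 1, -0.15, 0.01, 0.005, 0.003], [100, 0.3, 1, -0.15, 0.01, 0.003, 0.003], [100, 0.3, 1, -0.15, 0.01, 0.002, 0.003], [100, 0.3, 1, -0.15, 0.005, 0.002, 0], [100, 0.3, 1, -0.15, 0.005, 0.002, 0], [100, 0.3, 1, -0.15, 0.005, 0.002, 0], [100, 0.3, 1, -0.15, 0.005, 0, 0], [100, 0.3, 1, -0.15, 0, 0, 0], [100, 0.3, 1, -0.15, 0, 0, 0], [100, 0.3, 1, -0.15, 0, 0, 0]],
  ],
)

```text
time_s: 18.9
tcp_pos: [0.5492, 0.0485, 0.2999]
ee_rot: [[-0.02, -0.999, -0.044], [-1.0, 0.019, 0.014], [-0.013, 0.045, -0.999]]
wrist_force: [0.4, -0.6, 0.8]
gripper_width: 1.002
```

Run:
```python
from tgt import *
Rd=Rtool(np.radians(90),np.radians(90),1)
delta(np.array([.573,.11,.30]),Rd)
```

```text
t 18.9 total [0.95 2.46 0.  ] [-0.014 -0.045  0.019] n 3 per row [0.32 0.82 0.  ] [-0.005 -0.015  0.006] F [ 0.4 -0.6  0.8] w 1.002
```

Call:
apply_moves(
  plan=[
    [[100, 0.35, 0.8, 0, -0.005, -0.02, 0.008], [100, 0.35, 0.8, 0, -0.005, -0.02, 0.008], [100, 0.3, 0.6, 0, -0.004, -0.01, 0.004], [100, 0.1, 0.3, 0, 0, 0, 0], [100, 0, 0, 0, 0, 0, 0], [100, 0, 0, 0, 0, 0, 0]],
  ],
)

```text
time_s: 19.4
tcp_pos: [0.5773, 0.1131, 0.2871]
ee_rot: [[-0.002, -1.0, -0.016], [-1.0, 0.002, -0.005], [0.005, 0.016, -1.0]]
wrist_force: [0.7, -0.1, 0.5]
gripper_width: 1.002
```

Run:
```python
from tgt import *
Rd=Rtool(np.radians(90),np.radians(90),1)
delta(np.array([.573,.11,.30]),Rd)
shot("wrist","w15")
```

```text
t 19.4 total [-0.17 -0.12  0.51] [ 0.005 -0.016  0.002] n 1 per row [-0.17 -0.12  0.51] [ 0.005 -0.016  0.002] F [ 0.7 -0.1  0.5] w 1.002
```

View pics/w15.png

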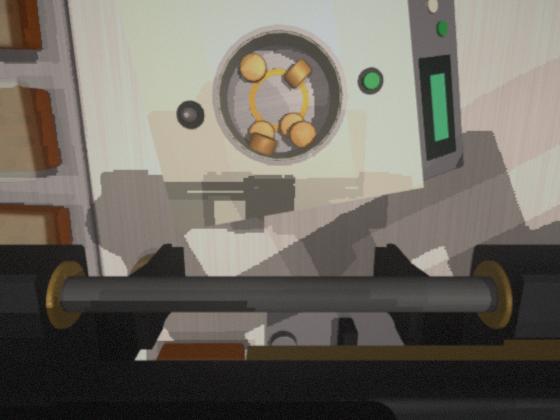

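All six tablets show in the well: (253,67), (298,73), (292,125), (263,132), (262,145), (302,134). I use this clear view for the precise meter pose.

Run:
```python
from tgt import *
p,s=pickle.load(open("w15.pkl","rb"))
im=p["pixels"];cv2.imwrite("pics/c15.png",cv2.resize(np.hstack([im[90:140,165:215],im[56:106,347:397]]),None,fx=8,fy=8,interpolation=cv2.INTER_CUBIC)[:,:,::-1])
g=cv2.cvtColor(im,cv2.COLOR_RGB2GRAY)
for name,(x0,y0,x1,y1) in {"pin":(172,96,208,133),"plunger":(354,63,390,99)}.items():
    m=(g[y0:y1,x0:x1]<75).astype(np.uint8);c,_=cv2.findContours(m,cv2.RETR_EXTERNAL,cv2.CHAIN_APPROX_NONE);c=max(c,key=cv2.contourArea)
    e=cv2.fitEllipse(c);u=np.array(e[0])+[x0,y0];print(name,u,e[1],np.round(onz(p,u,.105,s),4),np.round(onz(p,u,.108,s),4))
h=cv2.cvtColor(im,cv2.COLOR_RGB2HSV);m=((h[...,0]>45)&(h[...,0]<90)&(h[...,1]>90)).astype(np.uint8);m[:, :354]=0;m[:,390:]=0
c,_=cv2.findContours(m,cv2.RETR_EXTERNAL,cv2.CHAIN_APPROX_NONE);c=max(c,key=cv2.contourArea);e=cv2.fitEllipse(c);print("green",e,np.round(onz(p,e[0],.11,s),4))
# well rim: from cloud deck mask vs lower
W=cloud(p,s);deck=(abs(W[...,2]-.105)<.006)&(p["depth"]>0)
hole=((W[...,2]<.097)&(p["depth"]>0)).astype(np.uint8);hole[:,:205]=0;hole[:,355:]=0;hole[175:]=0
c,_=cv2.findContours(hole,cv2.RETR_EXTERNAL,cv2.CHAIN_APPROX_NONE);c=max(c,key=cv2.contourArea)
pts_=onz(p,c[:,0,:],.105,s)[:,:2]
A=np.c_[2*pts_,np.ones(len(pts_))];sol=np.linalg.lstsq(A,(pts_**2).sum(1),rcond=None)[0];print("well circ",sol[:2],np.sqrt(sol[2]+sol[:2]@sol[:2]))
```

```text
pin [190.08594513 114.38251495] (24.772287368774414, 25.999418258666992) [[0.6502 0.0452 0.105 ]] [[0.6496 0.0452 0.108 ]]
plunger [380.21737099  76.21318722] (23.11607551574707, 40.3139533996582) [[0.4885 0.0141 0.105 ]] [[0.4893 0.0144 0.108 ]]
green ((371.1702880859375, 80.21368408203125), (15.382712364196777, 16.704801559448242), 34.341392517089844) [[0.4972 0.0177 0.11  ]]
well circ [0.57393509 0.03196182] 0.050118966839578914
```

View pics/c15.png

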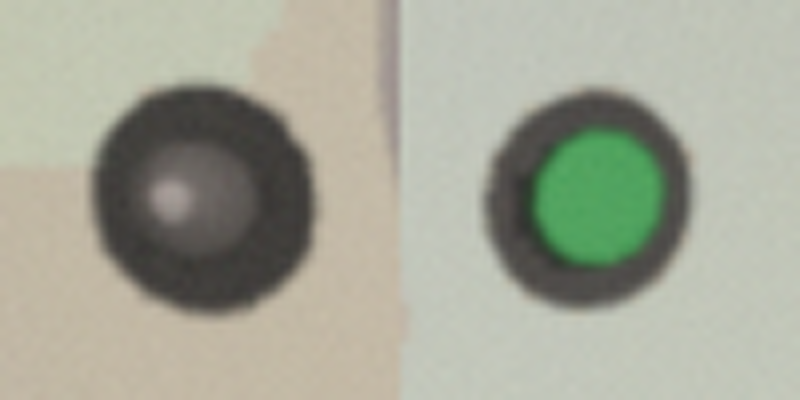

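Meter: well at (0.5738, 0.0317), pin at (0.650, 0.0452), yaw 10.1°, and the ring, circle and plunger measurements agree. Now to the lid.

Call:
apply_moves(
  plan=[
    [[100, -0.2, 0.6, 0, 0, -0.01, 0], [100, -0.3, 1, 0, 0, -0.006, 0], [100, -0.3, 1, -0.1, 0, 0, 0], [100, -0.3, 1, -0.2, 0, 0, 0], [100, -0.3, 1, -0.3, 0, 0, 0], [100, -0.3, 1, -0.3, 0, 0, 0], [100, -0.3, 1, -0.3, 0, 0, 0], [100, -0.3, 1, -0.3, 0, 0, 0], [100, -0.3, 1, -0.3, 0, 0, 0], [100, -0.3, 1, -0.3, 0, 0, 0], [100, -0.3, 1, -0.3, 0, 0, 0], [100, -0.2, 0.8, -0.3, 0, 0, 0]],
  ],
)

```text
time_s: 20.45
tcp_pos: [0.4912, 0.3906, 0.2244]
ee_rot: [[-0.03, -1.0, 0.006], [-1.0, 0.03, -0.0], [0.0, -0.006, -1.0]]
wrist_force: [0.0, -0.4, -0.1]
gripper_width: 1.001
```

Run:
```python
from tgt import *
Rd=Rtool(np.radians(90),np.radians(90),1)
delta(np.array([.49,.41,.20]),Rd)
```

```text
t 20.45 total [-0.05  0.78 -0.98] [0.    0.006 0.03 ] n 1 per row [-0.05  0.78 -0.98] [0.    0.006 0.03 ] F [ 0.  -0.4 -0.1] w 1.001
```

Call:
apply_moves(
  plan=[
    [[100, 0, 0.8, -0.9, 0, 0.006, 0.025], [100, 0, 0.15, -0.2, 0, 0, 0.005], [100, 0, 0, 0, 0, 0, 0], [100, 0, 0, 0, 0, 0, 0]],
  ],
)

```text
time_s: 20.78
tcp_pos: [0.491, 0.4147, 0.1957]
ee_rot: [[0.001, -1.0, -0.001], [-1.0, -0.001, -0.001], [0.001, 0.001, -1.0]]
wrist_force: [0.2, -0.8, -1.0]
gripper_width: 1.001
```

Run:
```python
from tgt import *
Rd=Rtool(np.radians(90),np.radians(90),1)
delta(np.array([.49,.41,.20]),Rd)
shot("wrist","w16")
```

```text
t 20.78 total [-0.04 -0.19  0.17] [ 0.001 -0.001 -0.001] n 1 per row [-0.04 -0.19  0.17] [ 0.001 -0.001 -0.001] F [ 0.2 -0.8 -1. ] w 1.001
```

View pics/w16.png

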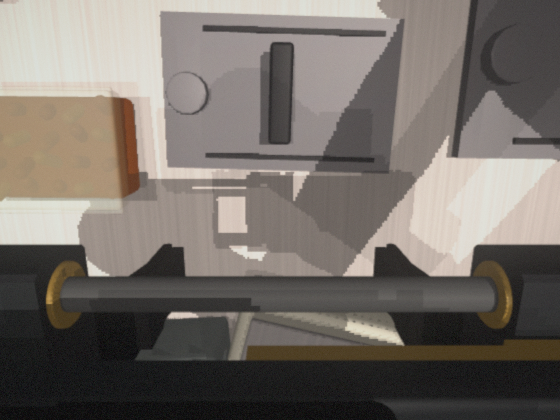

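Run:
```python
from tgt import *
p,s=pickle.load(open("w16.pkl","rb"));W=cloud(p,s);ok=(p["depth"]>0)&(abs(W[...,0]-.49)<.12)&(abs(W[...,1]-.335)<.085)
vis=np.zeros_like(ok);vis[:240]=1;ok&=vis
q=onz(p,[(162.5,12.5),(404.5,19.5),(388.5,171.5),(167.5,166)],.010,s);print("plate corners",np.round(q,4).tolist(),np.round(q.mean(0),4),"len",np.linalg.norm(q[0]-q[1]),np.linalg.norm(q[3]-q[2]),np.linalg.norm(q[0]-q[3]),np.linalg.norm(q[1]-q[2]))
for n,a,b in (("bar",.040,.052),("boss",.019,.028),("plate",.005,.0155)):
    m=(ok&(W[...,2]>a)&(W[...,2]<b)).astype(np.uint8)
    N,l,st,c=cv2.connectedComponentsWithStats(m);i=1+np.argmax(st[1:,4]);Q=W[l==i]
    r=cv2.minAreaRect((Q[:,:2]*1000).astype(np.float32));print(n,len(Q),np.round(np.median(Q[:,2]),4),np.round(r[0],1),np.round(r[1],1),round(r[2],2),"mean",np.round(Q.mean(0),4))
    if n=="boss":
        c,_=cv2.findContours((l==i).astype(np.uint8),cv2.RETR_EXTERNAL,cv2.CHAIN_APPROX_NONE);e=cv2.fitEllipse(max(c,key=cv2.contourArea));print(e,onz(p,e[0],.024,s))
im=p["pixels"];cv2.imwrite("pics/c16.png",cv2.resize(im[0:180,150:420],None,fx=2.9,fy=2.9)[:,:,::-1])
```

```text
plate corners [[0.5856, 0.2674, 0.01], [0.3878, 0.2723, 0.01], [0.3915, 0.3976, 0.01], [0.5906, 0.3929, 0.01]] [0.4889 0.3325 0.01  ] len 0.19784318508460252 0.1991775660223239 0.12562666666079148 0.1253883665314999
bar 2358 0.0452 [489.7 332.6] [76. 18.] 88.43 mean [0.4897 0.3318 0.0451]
boss 1354 0.0235 [567.3 330.4] [33.  32.5] 0.11 mean [0.5671 0.3305 0.0234]
((185.9128875732422, 92.66301727294922), (39.309173583984375, 42.20891189575195), 148.81378173828125) [[0.5669698  0.33049243 0.024     ]]
plate 32374 0.0095 [489.8 332.6] [128.5 200.6] 88.42 mean [0.4866 0.3295 0.0097]
```

View pics/c16.png

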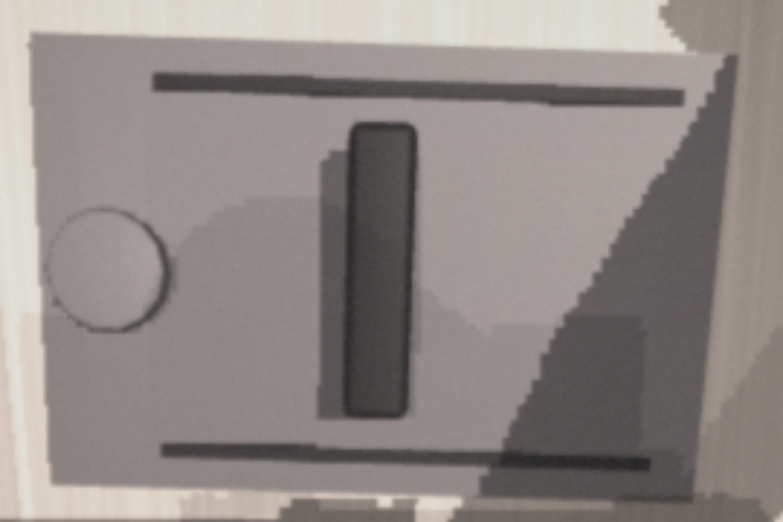

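The lid is confirmed at 200.6 by 128.5 mm, centre (0.4897, 0.3326), yaw -1.6°, boss on its +x side. I reach above its bar.

```bash
cat >> tgt.py <<'E'
LID=np.array([.4897,.3326,0]);YL=-1.6
def down(yaw): return Rtool(np.radians(90+yaw),np.radians(90),1)
E
python3 - <<'E'
from tgt import *
delta(LID+[0,0,.10],down(YL))
E
```

```text
t 20.83 total [-0.06 -3.28 -3.85] [ 0.    -0.001 -0.028] n 4 per row [-0.02 -0.82 -0.96] [ 0.    -0.    -0.007] F [ 0.8 -0.8  1.1] w 1.003
```

Call:
apply_moves(
  plan=[
    [[50, 0, -0.7, -0.7, 0, 0, -0.01], [50, 0, -0.8, -0.9, 0, 0, -0.01], [50, 0, -0.8, -0.9, 0, 0, -0.006], [50, 0, -0.8, -0.9, 0, 0, 0], [50, 0, -0.3, -0.4, 0, 0, 0], [50, 0, 0, 0, 0, 0, 0]],
  ],
)

```text
time_s: 21.33
tcp_pos: [0.4957, 0.322, 0.1086]
ee_rot: [[-0.034, -0.999, 0.012], [-0.999, 0.035, 0.012], [-0.012, -0.012, -1.0]]
wrist_force: [-0.3, 0.4, -0.2]
gripper_width: 0.631
```

Run:
```python
from tgt import *
delta(LID+[0,0,.10],down(YL));delta(LID+[0,0,.028],down(YL))
```

```text
t 21.33 total [-0.24  0.42 -0.34] [-0.012  0.012  0.007] n 1 per row [-0.24  0.42 -0.34] [-0.012  0.012  0.007] F [-0.3  0.4 -0.2] w 0.631
t 21.33 total [-0.24  0.42 -3.22] [-0.012  0.012  0.007] n 4 per row [-0.06  0.11 -0.81] [-0.003  0.003  0.002] F [-0.3  0.4 -0.2] w 0.631
```

Call:
apply_moves(
  plan=[
    [[50, -0.25, 0.42, -0.3, -0.012, 0.012, 0.007], [50, 0, 0.05, -0.3, 0, 0, 0], [50, 0, 0, -0.6, 0, 0, 0], [50, 0, 0, -0.3, 0, 0, 0], [50, 0, 0, 0, 0, 0, 0]],
  ],
)

```text
time_s: 21.75
tcp_pos: [0.4934, 0.3365, 0.076]
ee_rot: [[-0.029, -1.0, 0.009], [-1.0, 0.029, 0.008], [-0.008, -0.009, -1.0]]
wrist_force: [0.0, -0.4, -0.4]
gripper_width: 0.503
```

Run:
```python
from tgt import *
delta(LID+[0,0,.028],down(YL))
```

```text
t 21.75 total [-0.15 -0.16 -1.92] [-0.008  0.009  0.001] n 2 per row [-0.07 -0.08 -0.96] [-0.004  0.005  0.001] F [ 0.  -0.4 -0.4] w 0.503
```

Call:
apply_moves(
  plan=[
    [[50, -0.15, -0.16, -0.5, -0.008, 0.009, 0], [50, -0.05, 0, -0.6, 0, 0, 0], [50, 0, 0, -0.5, 0, 0, 0], [50, 0, 0, -0.2, 0, 0, 0], [50, 0, 0, 0, 0, 0, 0]],
  ],
)

```text
time_s: 22.17
tcp_pos: [0.489, 0.3347, 0.0304]
ee_rot: [[-0.027, -1.0, 0.003], [-1.0, 0.027, 0.003], [-0.003, -0.003, -1.0]]
wrist_force: [0.4, -0.0, 1.3]
gripper_width: 0.501
```

Run:
```python
from tgt import *
delta(LID+[0,0,.028],down(YL))
shot("side","sd17");b=pickle.load(open("sd17.pkl","rb"))[0]["pixels"][60:220,150:350]
cv2.imwrite("pics/c17.png",cv2.resize(b,None,fx=3.5,fy=3.5)[:,:,::-1])
```

```text
t 22.17 total [ 0.03 -0.09 -0.1 ] [-0.003  0.003 -0.001] n 1 per row [ 0.03 -0.09 -0.1 ] [-0.003  0.003 -0.001] F [ 0.4 -0.   1.3] w 0.501
```

View pics/c17.png

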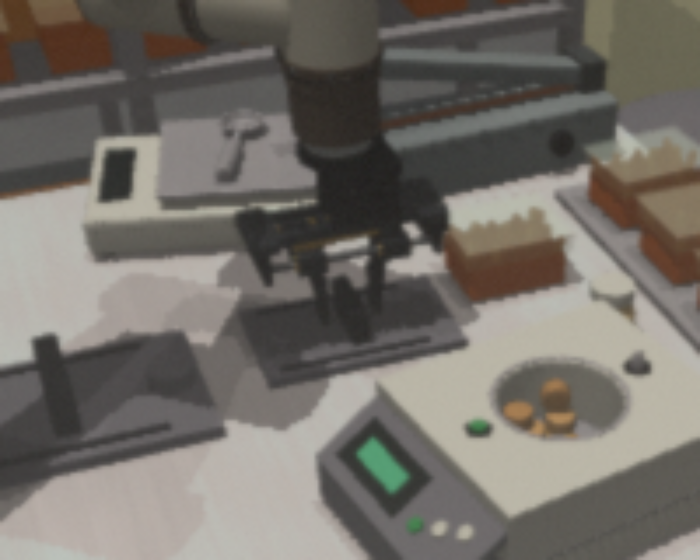

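The fingers straddle the bar at crop (345,290), so I close.

Call:
apply_moves(
  plan=[
    [[50, 0.03, -0.1, -0.08, -0.003, 0.003, 0], [20, 0, 0, 0, 0, 0, 0], [0, 0, 0, 0, 0, 0, 0], [0, 0, 0, 0, 0, 0, 0], [0, 0, 0, 0, 0, 0, 0], [0, 0, 0, 0, 0, 0, 0]],
  ],
)

```text
time_s: 22.72
tcp_pos: [0.4912, 0.3333, 0.0316]
ee_rot: [[-0.027, -1.0, 0.003], [-1.0, 0.027, 0.003], [-0.003, -0.003, -1.0]]
wrist_force: [-1.7, 0.3, -0.9]
gripper_width: 0.21
```

Run:
```python
from tgt import *
delta(LID+[0,0,.028],down(YL));delta(LID+[0,0,.028+.16],down(YL))
```

```text
t 22.72 total [-0.06 -0.03 -0.14] [-0.003  0.003 -0.001] n 1 per row [-0.06 -0.03 -0.14] [-0.003  0.003 -0.001] F [-1.7  0.3 -0.9] w 0.21
t 22.72 total [-0.06 -0.03  6.26] [-0.003  0.003 -0.001] n 7 per row [-0.01 -0.    0.89] [-0.  0. -0.] F [-1.7  0.3 -0.9] w 0.21
```

Call:
apply_moves(
  plan=[
    [[0, 0, 0, 0.3, 0, 0, 0], [0, 0, 0, 0.6, 0, 0, 0], [0, 0, 0, 0.9, 0, 0, 0], [0, 0, 0, 0.9, 0, 0, 0], [0, 0, 0, 0.9, 0, 0, 0], [0, 0, 0, 0.9, 0, 0, 0], [0, 0, 0, 0.9, 0, 0, 0], [0, 0, 0, 0.9, 0, 0, 0], [0, 0, 0, 0.5, 0, 0, 0], [0, 0, 0, 0, 0, 0, 0], [0, 0, 0, 0, 0, 0, 0]],
  ],
)

```text
time_s: 23.63
tcp_pos: [0.4839, 0.327, 0.2063]
ee_rot: [[-0.03, -0.999, -0.011], [-1.0, 0.03, -0.006], [0.007, 0.011, -1.0]]
wrist_force: [-0.3, 0.2, -3.8]
gripper_width: 0.205
```

Run:
```python
from tgt import *
delta(LID+[0,0,.19],down(YL))
shot("wrist","w18");shot("scene","sc18")
```

```text
t 23.63 total [ 0.23  0.22 -0.65] [ 0.006 -0.011  0.002] n 1 per row [ 0.23  0.22 -0.65] [ 0.006 -0.011  0.002] F [-0.3  0.2 -3.8] w 0.205
```

View pics/w18.png

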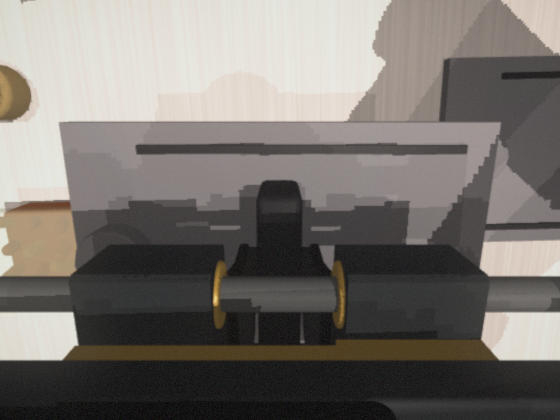

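View pics/sc18.png

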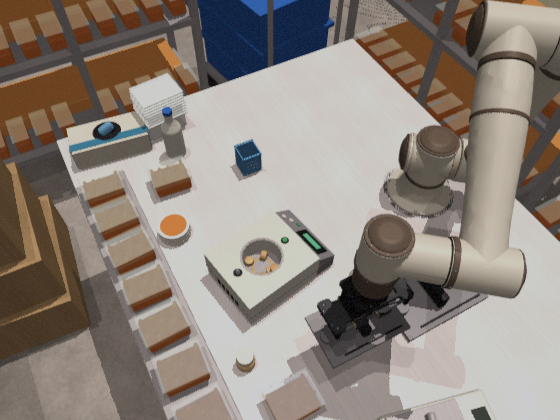

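The lid is held, plate edge from (62,122) to (500,122) in the wrist view. I measure its pose in the tool frame, including any slip or tilt.

```bash
cat > lidpose.py <<'E'
from tgt import *
def lidintool(f,show=True):
    p,s=pickle.load(open(f,"rb"))
    d=p["depth"];K=p["mtx"];v,u=np.mgrid[:d.shape[0],:d.shape[1]]
    X=np.stack([(u-K[0,2])*d/K[0,0],(v-K[1,2])*d/K[1,1],d],-1);M=p["mount"];T=X@M[:3,:3].T+M[:3,3]
    m=(d>0)&(abs(T[...,2]-.0216)<.012)&(abs(T[...,1])<.115)&(T[...,0]>.015)&(T[...,0]<.075)
    Q=T[m];A=np.c_[Q[:,:2],np.ones(len(Q))];
    for _ in range(4):
        c=np.linalg.lstsq(A,Q[:,2],rcond=None)[0];r=abs(Q[:,2]-A@c);k=r<max(.0015,2*np.median(r));Q=Q[k];A=A[k]
    # edge x=+64mm line & sides
    e=[];
    for y in np.arange(-.085,.09,.01):
        w=Q[abs(Q[:,1]-y)<.005];e.append((y,np.percentile(w[:,0],99.7)) if len(w)>20 else (y,np.nan))
    e=np.array(e);e=e[~np.isnan(e[:,1])];L=np.polyfit(e[:,0],e[:,1],1);rr=e[:,1]-np.polyval(L,e[:,0]);e=e[abs(rr)<.0015];L=np.polyfit(e[:,0],e[:,1],1)
    ylo,yhi=np.percentile(Q[(Q[:,0]>.03)&(Q[:,0]<.06)][:,1],[.1,99.9])
    print("n",len(Q),"plane slope (x,y) deg",np.round(np.degrees(c[:2]),2),"z0 top",round(c[2],4),"edge slope deg",round(np.degrees(L[0]),2),"edge x",round(L[1],4),"y range",np.round([ylo,yhi],4),"mid",(ylo+yhi)/2)
    # boss: points 14mm nearer than plate
    h=(T[...,0]*c[0]+T[...,1]*c[1]+c[2])-T[...,2]
    b=(d>0)&(h>.009)&(h<.018)&(T[...,1]<-.05)&(T[...,1]>-.11)&(T[...,0]>-.03)&(T[...,0]<.03)
    if b.sum()>20: B=T[b];print("boss n",b.sum(),B[:,0].min(),B[:,0].max(),B[:,1].min(),B[:,1].max())
if __name__=="__main__":
    import sys;lidintool(sys.argv[1])
E
python3 lidpose.py w18.pkl
```

```text
n 38487 plane slope (x,y) deg [-0.24 -0.08] z0 top 0.0222 edge slope deg 0.06 edge x 0.0649 y range [-0.0997  0.1003] mid 0.00029029652157427227
boss n 1173 -0.000983562319474468 0.017649013043156025 -0.09429321565992727 -0.06336732194262948
```

The lid sits level in the grip, within 0.3°, and its centre is within 1 mm of the TCP. Carrying it to the well.

```bash
cat >> tgt.py <<'E'
W2=np.array([.5738,.0317,.105]);YM=10.1
def lidtgt(hgt,dx=0,dy=0):
    """TCP for lid underside hgt above deck, offset dx,dy along meter axes"""
    Rm=down(YM);lc=np.array([.0008,.0003,.0322])
    return W2+[0,0,hgt]+R('z',YM)@[dx,dy,0]-Rm@lc,Rm
E
python3 - <<'E'
from tgt import *
delta(*lidtgt(.05))
E
```

```text
t 23.73 total [  3.6  -11.77  -0.73] [ 0.009 -0.011  0.207] n 12 per row [ 0.3  -0.98 -0.06] [ 0.001 -0.001  0.017] F [-1.2  0.2 -3. ] w 0.206
```

Call:
apply_moves(
  plan=[
    [[0, 0.15, -0.4, 0, 0.001, -0.003, 0.01], [0, 0.3, -0.7, 0, 0.001, -0.003, 0.02], [0, 0.3, -0.9, 0, 0.001, -0.003, 0.02], [0, 0.3, -0.9, 0, 0.001, -0.002, 0.02], [0, 0.3, -0.9, 0, 0.001, 0, 0.02], [0, 0.3, -0.9, 0, 0.001, 0, 0.02], [0, 0.3, -0.9, 0, 0.001, 0, 0.02], [0, 0.3, -0.9, 0, 0.001, 0, 0.02], [0, 0.3, -0.9, 0, 0, 0, 0.02], [0, 0.3, -0.9, 0, 0, 0, 0.02], [0, 0.3, -0.9, 0, 0, 0, 0.015], [0, 0.2, -0.5, 0, 0, 0, 0]],
  ],
)

```text
time_s: 24.73
tcp_pos: [0.5605, 0.0653, 0.1861]
ee_rot: [[0.193, -0.981, -0.03], [-0.981, -0.192, -0.021], [0.015, 0.033, -0.999]]
wrist_force: [0.3, 0.0, -2.4]
gripper_width: 0.204
```

Run:
```python
from tgt import *
delta(*lidtgt(.05));delta(*lidtgt(.03))
```

```text
t 24.73 total [ 0.54 -1.31  0.05] [ 0.021 -0.03  -0.017] n 2 per row [ 0.27 -0.66  0.02] [ 0.01  -0.015 -0.009] F [ 0.3  0.  -2.4] w 0.204
t 24.73 total [ 0.54 -1.31 -0.75] [ 0.021 -0.03  -0.017] n 2 per row [ 0.27 -0.66 -0.38] [ 0.01  -0.015 -0.009] F [ 0.3  0.  -2.4] w 0.204
```

Call:
apply_moves(
  plan=[
    [[0, 0.3, -0.6, 0, 0.012, -0.015, -0.009], [0, 0.25, -0.6, 0, 0.009, -0.015, -0.008], [0, 0.1, -0.2, 0, 0, 0, 0], [0, 0, 0, 0, 0, 0, 0], [0, 0, 0, 0, 0, 0, 0]],
  ],
)

```text
time_s: 25.15
tcp_pos: [0.5736, 0.0215, 0.1783]
ee_rot: [[0.17, -0.985, -0.014], [-0.986, -0.17, -0.004], [0.001, 0.014, -1.0]]
wrist_force: [0.7, 0.6, -3.1]
gripper_width: 0.203
```

```bash
python3 - <<'E'
from tgt import *
delta(*lidtgt(.03))
shot("wrist","w19")
E
python3 lidpose.py w19.pkl
```

```text
t 25.15 total [ 0.02  0.44 -0.44] [ 0.004 -0.014  0.006] n 1 per row [ 0.02  0.44 -0.44] [ 0.004 -0.014  0.006] F [ 0.7  0.6 -3.1] w 0.203
n 38167 plane slope (x,y) deg [-0.2  -0.09] z0 top 0.0222 edge slope deg -0.13 edge x 0.0645 y range [-0.0995  0.1002] mid 0.00037064764238490394
boss n 1151 -0.0012320035043762584 0.01776117921168724 -0.09465726317836812 -0.06321729393345181
```

Call:
apply_moves(
  plan=[
    [[0, 0, 0.44, -0.35, 0.004, -0.014, 0.006], [0, 0, 0.1, -0.1, 0, 0, 0], [0, 0, 0, 0, 0, 0, 0], [0, 0, 0, 0, 0, 0, 0]],
  ],
)

```text
time_s: 25.53
tcp_pos: [0.5726, 0.0378, 0.1661]
ee_rot: [[0.18, -0.984, -0.002], [-0.984, -0.18, -0.001], [0.0, 0.002, -1.0]]
wrist_force: [0.2, 0.1, -2.5]
gripper_width: 0.207
```

Run:
```python
from tgt import *
delta(*lidtgt(.02))
```

```text
t 25.53 total [ 0.05 -0.21 -0.36] [ 0.001 -0.002 -0.005] n 1 per row [ 0.05 -0.21 -0.36] [ 0.001 -0.002 -0.005] F [ 0.2  0.1 -2.5] w 0.207
```

Call:
apply_moves(
  plan=[
    [[0, 0.05, -0.18, -0.15, 0, -0.002, -0.005], [0, 0, 0, -0.1, 0, 0, 0], [0, 0, 0, 0, 0, 0, 0], [0, 0, 0, 0, 0, 0, 0]],
  ],
)

```text
time_s: 25.87
tcp_pos: [0.5744, 0.0335, 0.1601]
ee_rot: [[0.176, -0.984, 0.001], [-0.984, -0.176, -0.001], [0.001, -0.001, -1.0]]
wrist_force: [-0.7, 0.5, -3.4]
gripper_width: 0.206
```

Run:
```python
from tgt import *
delta(*lidtgt(.017))
```

```text
t 25.87 total [-0.02 -0.04 -0.24] [ 0.001  0.001 -0.001] n 1 per row [-0.02 -0.04 -0.24] [ 0.001  0.001 -0.001] F [-0.7  0.5 -3.4] w 0.206
```

Within 1 mm and still 23 mm above the deck. Lowering in small steps while watching the force.

Call:
apply_moves(
  plan=[
    [[0, -0.02, -0.04, -0.25, 0, 0.001, -0.001], [0, 0, 0, -0.05, 0, 0, 0], [0, 0, 0, 0, 0, 0, 0]],
  ],
)

```text
time_s: 26.12
tcp_pos: [0.5741, 0.032, 0.1523]
ee_rot: [[0.175, -0.985, 0.001], [-0.985, -0.175, -0.001], [0.001, -0.0, -1.0]]
wrist_force: [0.0, 1.0, -3.0]
gripper_width: 0.203
```

Run:
```python
from tgt import *
delta(*lidtgt(.005))
```

```text
t 26.12 total [-0.01  0.02 -0.4 ] [0.001 0.001 0.001] n 1 per row [-0.01  0.02 -0.4 ] [0.001 0.001 0.001] F [ 0.  1. -3.] w 0.203
```

Call:
apply_moves(
  plan=[
    [[0, 0, 0, -0.15, 0, 0, 0], [0, 0, 0, -0.1, 0, 0, 0], [0, 0, 0, 0, 0, 0, 0]],
  ],
)

```text
time_s: 26.37
tcp_pos: [0.5741, 0.0318, 0.1453]
ee_rot: [[0.174, -0.985, 0.0], [-0.985, -0.174, -0.001], [0.001, -0.0, -1.0]]
wrist_force: [0.5, -0.2, -3.0]
gripper_width: 0.206
```

Run:
```python
from tgt import *
delta(*lidtgt(.004))
```

```text
t 26.37 total [-0.    0.03 -0.16] [0.001 0.    0.001] n 1 per row [-0.    0.03 -0.16] [0.001 0.    0.001] F [ 0.5 -0.2 -3. ] w 0.206
```

No contact force 8 mm above the deck, which is past the pin's taper, so the pin is in the socket. Continuing down.

Call:
apply_moves(
  plan=[
    [[0, 0, 0.02, -0.12, 0, 0, 0], [0, 0, 0, -0.06, 0, 0, 0], [0, 0, 0, 0, 0, 0, 0]],
  ],
)

```text
time_s: 26.62
tcp_pos: [0.5743, 0.0323, 0.141]
ee_rot: [[0.175, -0.985, 0.0], [-0.985, -0.175, -0.001], [0.001, -0.0, -1.0]]
wrist_force: [-0.6, 0.1, 0.3]
gripper_width: 0.207
```

Run:
```python
from tgt import *
delta(*lidtgt(.0))
```

```text
t 26.62 total [-0.01  0.01 -0.15] [0.001 0.    0.001] n 1 per row [-0.01  0.01 -0.15] [0.001 0.    0.001] F [-0.6  0.1  0.3] w 0.207
```

Call:
apply_moves(
  plan=[
    [[0, 0, 0, -0.1, 0, 0, 0], [0, 0, 0, -0.08, 0, 0, 0], [0, 0, 0, 0, 0, 0, 0]],
  ],
)

```text
time_s: 26.87
tcp_pos: [0.5744, 0.0323, 0.1379]
ee_rot: [[0.175, -0.984, 0.001], [-0.984, -0.175, -0.002], [0.002, -0.001, -1.0]]
wrist_force: [-0.3, 1.0, 2.3]
gripper_width: 0.207
```

Run:
```python
from tgt import *
delta(*lidtgt(.0));print(sense()["moment"])
```

```text
t 26.87 total [-0.02  0.01 -0.03] [ 0.002  0.001 -0.   ] n 1 per row [-0.02  0.01 -0.03] [ 0.002  0.001 -0.   ] F [-0.3  1.   2.3] w 0.207
[ 0.05710702  0.74959905 -0.03707863]
```

Call:
apply_moves(
  plan=[
    [[0, 0, 0, -0.08, 0, 0, 0], [0, 0, 0, -0.08, 0, 0, 0]],
  ],
)

```text
time_s: 27.03
tcp_pos: [0.5743, 0.0322, 0.1365]
ee_rot: [[0.176, -0.984, 0.001], [-0.984, -0.176, -0.003], [0.003, -0.001, -1.0]]
wrist_force: [-8.6, 1.2, 15.5]
gripper_width: 0.203
```

Run:
```python
from tgt import *
delta(*lidtgt(.0));print(sense()["moment"])
```

```text
t 27.03 total [-0.01  0.02  0.03] [ 0.003  0.001 -0.001] n 1 per row [-0.01  0.02  0.03] [ 0.003  0.001 -0.001] F [-8.6  1.2 15.5] w 0.203
[ 0.7802362   2.36186513 -0.09981707]
```

The lid has met the deck. I check the settled force and the views while the target is held.

```bash
python3 - <<'E'
from tgt import *
for i in range(2):
    a,_=shot("side","sd20");s=sense();print(np.round(s["wrist_force"],1),np.round(s["moment"],2),np.round(s["tcp_pos"],4))
b,_=shot("scene","sc20");shot("wrist","w20");s=sense();print(np.round(s["wrist_force"],1),np.round(s["moment"],2),np.round(s["tcp_pos"],4))
cv2.imwrite("pics/c20.png",np.hstack([cv2.resize(a["pixels"][110:250,230:390],None,fx=2.5,fy=2.5),cv2.resize(b["pixels"][190:330,185:345],None,fx=2.5,fy=2.5)])[:,:,::-1])
for n,p in (("side",a),("scene",b)):
    W=cloud(p);m=(p["depth"]>0)&(abs(W[...,2]-.115)<.005)&(abs(W[...,0]-.574)<.13)&(abs(W[...,1]-.032)<.1);h=cv2.cvtColor(p["pixels"],cv2.COLOR_RGB2GRAY)
    Q=W[m];c=np.linalg.lstsq(np.c_[Q[:,:2]-W2[:2],np.ones(len(Q))],Q[:,2],rcond=None)[0];print(n,len(Q),"slopes",c[:2],"top z",c[2],cv2.minAreaRect((Q[:,:2]*1000).astype(np.float32)))
E
python3 lidpose.py w20.pkl
```

```text
[-5.1  0.1  9.8] [ 0.27  1.66 -0.11] [0.5743 0.0322 0.1366]
[-6.2  0.  10.2] [ 0.32  1.7  -0.06] [0.5743 0.0322 0.1365]
[-5.2  1.   9.6] [ 0.33  1.59 -0.03] [0.5743 0.0322 0.1366]
side 1642 slopes [0.0002873  0.00149912] top z 0.11467911428625631 ((573.4826049804688, 30.634010314941406), (203.07217407226562, 133.32302856445312), 10.1693115234375)
scene 1942 slopes [0.0001155  0.00302598] top z 0.11458461510478572 ((581.6859130859375, 45.0426139831543), (224.5972137451172, 164.14451599121094), 2.700756788253784)
n 34946 plane slope (x,y) deg [6.62 0.02] z0 top 0.0183 edge slope deg -0.29 edge x 0.0643 y range [-0.0995  0.1004] mid 0.0004807378801815268
boss n 1081 -0.00102938002908326 0.01760070011006109 -0.0941629167654477 -0.06398590176357552
```

View pics/c20.png

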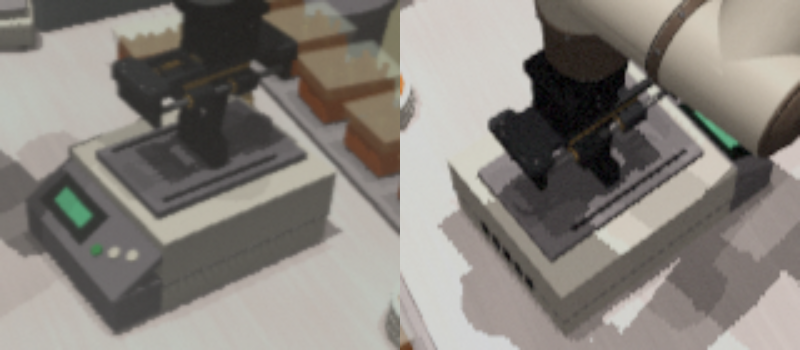

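The lid is flush: its top is 10.1 mm above the deck and its slope is under 0.003 rad. The side cloud puts its centre at (573.5, 30.6) mm with yaw 10.2°, and about 10 N is held. One last look at the rest of the bench.

Run:
```python
from tgt import *
a=pickle.load(open("scene0.pkl","rb"));b=pickle.load(open("sc20.pkl","rb"))[0]
cv2.imwrite("pics/cmp.png",np.hstack([cv2.resize(b["pixels"],(400,300)),cv2.resize(pickle.load(open("sd20.pkl","rb"))[0]["pixels"],(400,300))])[:,:,::-1])
p,q=capture("scene"),capture("side")
for n,c in (("scene",p),("side",q)):
  for l in ["tub_a","jar","sprayer","dishes","beaker"]:
    for r in recognise(l,c)[:2]: print(n,l,round(r["score"],2),np.round(toworld(c,np.array(r["at"])),3))
W=cloud(p);h=cv2.cvtColor(p["pixels"],cv2.COLOR_RGB2HSV)
m=(abs(W[...,0]-.427)<.06)&(abs(W[...,1]+.343)<.06)&(h[...,1]>80)&(h[...,0]>95)&(h[...,0]<125);Q=W[m];print("beaker z max",Q[:,2].max(),len(Q))
T=Q[Q[:,2]>.072];c=np.linalg.lstsq(np.c_[T[:,:2],np.ones(len(T))],T[:,2],rcond=None)[0];print(c)
s=sense();print(s["time_s"],np.round(s["wrist_force"],1),np.round(s["tcp_pos"],4))
```

```text
scene tub_a 0.94 [ 0.681 -0.369  0.062]
scene tub_a 0.74 [0.671 0.38  0.066]
scene jar 0.9 [0.727 0.247 0.059]
scene sprayer 0.57 [ 0.618 -0.481  0.107]
scene dishes 0.88 [ 0.739 -0.198  0.041]
scene beaker 0.43 [ 0.44  -0.365  0.071]
side tub_a 0.83 [ 0.658 -0.402  0.068]
side tub_a 0.44 [ 0.426 -0.344  0.05 ]
side sprayer 0.92 [ 0.597 -0.518  0.113]
side dishes 0.96 [ 0.719 -0.229  0.046]
side beaker 0.9 [ 0.427 -0.341  0.048]
beaker z max 0.08288172273619195 131
[-0.00672046  0.05326467  0.09961194]
27.8333 [-5.   1.9  9.5] [0.5743 0.0322 0.1366]
```

View pics/cmp.png

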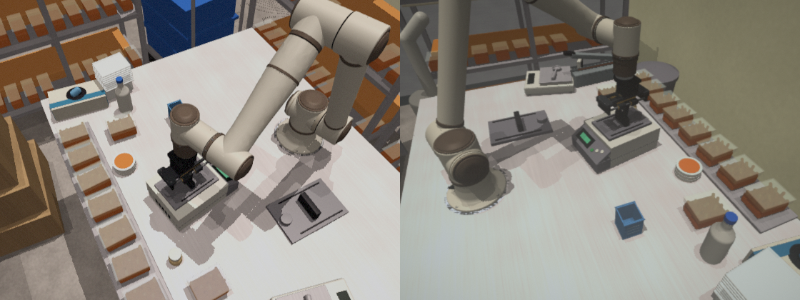

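The beaker stands upright at (628,220) in the side half, and the other things are where they were. The push is steady at about 9.5 N, so I hand in.

```bash
python3 -c "
from station import finish_job
print(finish_job())"
```

```text
the job is handed in; nothing more can be done
None
```

I emptied the beaker into the well, stood it back upright at its start place, set the 200 × 128 mm lid on the pin and pressed it down. The job was handed in at about 28 s of the 72 s allowed, with the gripper still pressing. No verdict was reported.

**Last checks:**
- **Tablets:** all six were visible in the well before the lid went on, and the beaker was seen empty. Neither could be looked at again under the lid.
- **Lid:** the side camera puts its centre within about 1 mm of the well's, with yaw 10.2° against the meter's 10.1°. Its top is 10.1 mm above the measured deck, so it is flush, and its slope is under 0.004 rad.
- **Push:** held steady at about 9.5 N downward, above the 8 N needed to seat the lid. The plunger is covered and could not be seen, so I take it as pushed in only from the flush lid and the force.
- **Other things:** the detections of the tub near the sprayer (`tub_a`), the other tub (scene camera only), jar, sprayer and dishes stayed within 7 mm of their start readings.

**Checks that disagreed:**
- **Side load:** about 5 N sideways stayed at the wrist while pressing.
- **Wrist-camera lid tilt:** the last fit gave 6.6°. I put this down to deck pixels in the fit, since both fixed cameras show the lid level.
- **Scene-camera lid outline:** with the arm partly in view, the outline came out too large and off-centre, so I did not use it.
- **Beaker tilt:** a sparse fit of the rim from the scene camera gave about 0.05 rad, inside the 0.1 rad limit. The pictures show the beaker upright.

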